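Charge the funnel and hold the spring gate at its mark

TASK

Fill one kit tray with a counted set: take the scoop by its blue handle, pour all eight red stoppers into the funnel while its gate stays shut, and set the empty scoop back down upright on the bench. Then pull the gate's black handle out until the red pointer stands on the green band, so that all the stoppers drop into the blue tray below. The gate springs shut by itself, so finish while still holding it on the green band, and leave the blue tray, the bagged goods and the timer where they are.

Things in the scene. Friction and masses are not known exactly. Their poses are not given: they have to be found in the camera images.
- hopper: dispensing stand bolted to the bench: a steel funnel on an aluminium bridge, 205 mm wide over its feet. Origin on the bench under the funnel axis; -x is the way the gate is pulled (level, to the right and towards the robot), z up. A white scale strip (top 84 mm up, 76 mm to the -y side) with a green band reaches 226 mm in front of the axis; all else fixed stays within 68 mm of it in front
- funnel_mouth (a point): centre of the funnel's open mouth, 156 mm above the bench; the mouth is 126 mm wide inside, 136 mm outside, and narrows to a 62 mm throat
- gate_mark (a point): where the middle of the gate's handle bar is when its red pointer stands on the middle of the 12 mm wide green band: gate 66 mm out, its round window straight under the throat; 128 mm above the bench, 204 mm in front of the funnel's axis
- gate: the sliding gate: a steel blade with a round window, pulled by a black bow handle. Origin at the middle of the handle bar, 128 mm above the bench: grip it there from above, fingers before and behind. The level bar is 13 mm thick along the pull, 16 mm high, 60 mm clear between its posts, with a 26 mm gap under it. -x is the way it is pulled. Shut, the bar is 138 mm in front of the funnel axis
- gate_stop (a point): where the middle of the handle bar is when the gate is at its end stop, 88 mm out, the window partly past the throat again. A spring pulls the gate shut: about 3.5 N when shut, 8 N at the mark. The shut bar stands 63 mm clear of the funnel's rim, which is 158 mm above the bench
- kit_tray: loose blue tray, 125 x 180 x 31 mm, under the outlet of the stand, its long side running along the pull; origin in the middle of its underside, x along its 125 mm side, y along its 180 mm side, z up
- scoop: loose steel counting scoop, 124 mm long, 84 mm wide, walls 36 mm high, open at the front, with a blue bar handle bridging it from side to side; about 0.22 kg empty. Origin in the middle of its underside under the handle; +x points to the open front with its slightly raised lip, z up
- scoop_grip (a point): middle of the scoop's blue handle bar, 70 mm above the scoop's underside; the bar lies along the scoop's y, is 14 mm thick along x, 18 mm high and 80 mm clear between the straps
- scoop_lip (a point): middle of the scoop's pouring lip, 65 mm in front of the handle and 6 mm above the underside. The stoppers stay put while the scoop is level and slide out over the lip as it is tipped nose-down; tipped by 60 to 70 degrees it empties
- timer: bystander: white bench timer, 62 x 62 x 22 mm, origin under its middle
- canister_pack: bystander: bagged canister lying flat, 64 x 178 x 54 mm, origin under its middle
- tube_pack: bystander: bagged drain tube lying flat, 53 x 253 x 45 mm, origin under its middle
- stopper_1: one of eight red rubber stoppers, 18 mm in diameter, 16.5 mm high, about 10 g; origin at its middle; it starts in the scoop
- stopper_2: one of eight red rubber stoppers, 18 mm in diameter, 16.5 mm high, about 10 g; origin at its middle; it starts in the scoop
- stopper_3: one of eight red rubber stoppers, 18 mm in diameter, 16.5 mm high, about 10 g; origin at its middle; it starts in the scoop
- stopper_4: one of eight red rubber stoppers, 18 mm in diameter, 16.5 mm high, about 10 g; origin at its middle; it starts in the scoop
- stopper_5: one of eight red rubber stoppers, 18 mm in diameter, 16.5 mm high, about 10 g; origin at its middle; it starts in the scoop
- stopper_6: one of eight red rubber stoppers, 18 mm in diameter, 16.5 mm high, about 10 g; origin at its middle; it starts in the scoop
- stopper_7: one of eight red rubber stoppers, 18 mm in diameter, 16.5 mm high, about 10 g; origin at its middle; it starts in the scoop
- stopper_8: one of eight red rubber stoppers, 18 mm in diameter, 16.5 mm high, about 10 g; origin at its middle; it starts in the scoop

How it is judged:
On the way, in this order (a step that is already met when the one before it is completed fails the run):
1. all eight stoppers lie in the funnel and the gate is shut (x of gate in the frame of hopper above -0.144 m and horizontal distance between each of stopper_1, stopper_2, stopper_3, stopper_4, stopper_5, stopper_6, stopper_7, stopper_8 and funnel_mouth below 0.055 m and height (world z) of stopper_1 between 0.088 and 0.15 m and height (world z) of stopper_2 between 0.088 and 0.15 m and height (world z) of stopper_3 between 0.088 and 0.15 m and height (world z) of stopper_4 between 0.088 and 0.15 m and height (world z) of stopper_5 between 0.088 and 0.15 m and height (world z) of stopper_6 between 0.088 and 0.15 m and height (world z) of stopper_7 between 0.088 and 0.15 m and height (world z) of stopper_8 between 0.088 and 0.15 m), for 0.2 s.
2. the scoop stands upright on the bench, let go, while the stoppers are still in the funnel behind the shut gate (all of step 1 and angle between scoop's own z axis and vertical below 0.08 rad and height (world z) of scoop between -0.006 and 0.006 m and contact force between the fingers and scoop below 0.1 N and linear speed of scoop below 0.02 m/s), for 0.2 s.
3. the robot holds the gate's handle on the green band (x of gate in the frame of hopper between -0.21 and -0.198 m and contact force between the fingers and gate above 3 N), for 0.2 s.
At the end, for the whole second after the job is handed in: The fingers hold the gate's handle (more than 3 N) with the gate at rest within 6 mm of the mark (0.060 to 0.072 m out); all eight stoppers lie at rest in the blue tray; the scoop stands upright (within 0.08 rad) on the bench, let go (all of step 3 and linear speed of gate below 0.01 m/s and x of stopper_1 in the frame of kit_tray between -0.062 and 0.062 m and y of stopper_1 in the frame of kit_tray between -0.089 and 0.089 m and z of each of stopper_1, stopper_2, stopper_3, stopper_4, stopper_5, stopper_6, stopper_7, stopper_8 in the frame of kit_tray below 0.045 m and linear speed of each of stopper_1, stopper_2, stopper_3, stopper_4, stopper_5, stopper_6, stopper_7, stopper_8 below 0.05 m/s and x of stopper_2 in the frame of kit_tray between -0.062 and 0.062 m and y of stopper_2 in the frame of kit_tray between -0.089 and 0.089 m and x of stopper_3 in the frame of kit_tray between -0.062 and 0.062 m and y of stopper_3 in the frame of kit_tray between -0.089 and 0.089 m and x of stopper_4 in the frame of kit_tray between -0.062 and 0.062 m and y of stopper_4 in the frame of kit_tray between -0.089 and 0.089 m and x of stopper_5 in the frame of kit_tray between -0.062 and 0.062 m and y of stopper_5 in the frame of kit_tray between -0.089 and 0.089 m and x of stopper_6 in the frame of kit_tray between -0.062 and 0.062 m and y of stopper_6 in the frame of kit_tray between -0.089 and 0.089 m and x of stopper_7 in the frame of kit_tray between -0.062 and 0.062 m and y of stopper_7 in the frame of kit_tray between -0.089 and 0.089 m and x of stopper_8 in the frame of kit_tray between -0.062 and 0.062 m and y of stopper_8 in the frame of kit_tray between -0.089 and 0.089 m and angle between scoop's own z axis and vertical below 0.08 rad and height (world z) of scoop between -0.006 and 0.006 m and contact force between the fingers and scoop below 0.1 N and linear speed of scoop below 0.02 m/s); the arm keeps its last pose, push and grip.
It fails at once if the timer is shoved more than 30 mm (distance of timer from where it was at the start of the episode above 0.03 m).
It fails at once if the bagged canister is shoved more than 30 mm (distance of canister_pack from where it was at the start of the episode above 0.03 m).
It fails at once if the bagged tube is shoved more than 30 mm (distance of tube_pack from where it was at the start of the episode above 0.03 m).
It fails at once if the blue tray is shoved more than 30 mm (distance of kit_tray from where it was at the start of the episode above 0.03 m).
It also fails if it takes over 72 s, if anything falls off the work surface, if the arm or the gripper's body presses on something with over 40 N, if the wrist force passes 120 N, or if a joint passes its speed limit or range.

ROBOT

A 7-joint arm with a two-finger parallel gripper is mounted at the origin on a cart in front of the work surface, level with it; the furniture and walls round the work are solid. World frame = base frame: x ahead of the robot, y to its left, z up, the work surface at z = 0. Lengths are in m, angles in rad, forces in N, time in s.
With the tool pointing down it reaches from about 0.425 to 0.875 m from the base axis. Payload 9.9 kg.
Tool frame: the origin (TCP) lies midway between the tips of the shut fingers; the grasp point (between the pads) lies 19 mm behind it; z points along the fingers, y is the direction in which the jaws open and shut (so a half turn about z gives the same grasp; the last joint's range is limited). The gripper opens to 85 mm and grips with 20 to 120 N. Pads are 22 mm wide; open, the fingers measure 114 mm over their backs; the gripper's body (76 mm by 85 mm) begins 54 mm behind the grasp point. The pads swing forward as they close: fully open they stand 13 mm farther back than shut.
Start: joints at [-0.084, 0.576, 0.025, 1.437, -0.015, 1.129, -0.057], TCP at [0.675, 0, 0.231] pointing down, gripper open.
Joint ranges: [-2.76, 2.76], [-0.34, 2.15], [-1.52, 1.57], [0.19, 2.46], [-1.09, 4.23], [0.17, 1.99], [-2.82, 2.82]. Speed limits (rad/s): [2.22, 2.22, 3.01, 3.01, 3.14, 3.14, 3.14].

INTERFACE

Orientations are given as a rotation vector (axis times angle).
In Python, from plant import r, viewer gives the robot as it stands.
- The arm moves only by the tool drive_tool, never from a script. Its argument "moves" is a list of rows, each an object of numbers: "tx", "ty", "tz": the shift along the tool's x, y, z in m; "twist": the turn about the tool's z in rad; "claw": the closure, from 0 (fully open) to 1 (shut). A call has 1 to 8 rows; each row is the pose to reach, as a shift and turn from the pose commanded when the call began, along the tool's axes at that moment; what a row does not reach only later rows make up. A row lasts 1/8 s, in which the tool goes at most 62.5 mm and 10.7 degrees, less where a joint would pass 70% of its speed; a pose out of reach is approached as far as the arm can. A call with a gripper value outside its range is refused whole. The fingers move at their own pace and stop on an object; "grip_force" is the grip in N (left out, the last holds). Time passes only in rows, so rows that repeat a pose let the fingers close. It gives the time, the measured TCP pose, the force and the opening at its end, in the units of the state.
- r.get_state(): the state, without advancing time (a new reading comes with each control period).
- viewer.snapshot(name): name is "scene" or "side" or "wrist"; returns (picture, depth): 420x560x3 uint8, red, green, blue; 420x560 float32, m along the optical axis (not along the pixel's ray), 0 where there is no reading.
- viewer.get_calibration(name): a dict with "fovy" (degrees; the focal length in pixels is half the picture's height over the tangent of half this angle, whatever the lens; pixels are square), "cx", "cy" (the principal point, pixels), "k1" (the pictures are not rectified: a ray, as slopes to the right and down, at radius r is drawn at 1 + k1 r^2 times it, then the intrinsics apply), "extrinsics" (4x4, takes a point from world to camera coordinates); the wrist camera has in their place "mount" (4x4, takes a point from camera to tool coordinates, whose origin is the TCP and whose axes are the flange's). Camera axes: x right, y down, z forward; pixel columns grow to the right and rows downward; lengths in m; the calibration is good to about 2 mm. A picture is of the moment at which its call begins: read the wrist's pose just before it. get_calibration takes no time and is no camera call.
- r.job_done(): hands the job in, once; it reports no verdict.
The state is a dict: "time_s": time; "qpos": joint angles; "joint_velocities": joint speeds; "effort": joint torques, N m; "eef_pos": TCP position; "tool_rot": TCP orientation; "contact_force": force on the tool from outside, world axes, zero at the start; "moment": the same for the moment, N m; "gripper_width": finger opening in m.
Only numpy, scipy, OpenCV 4.12 (cv2) and the standard library are available. Lean on these libraries where they do the work, as an engineer would, in place of code of your own. Each camera call takes 0.05 s, during which the arm holds its last target.

## Working session

There is one attempt and no reset: what is moved stays moved. The work goes in short steps, Python scripts to look and compute and a tool call to move; the robot and the scene stay as the last step left them, time stands still between calls to the robot, and variables do not carry over. Pictures are saved under pics/ and viewed, and the job is handed in when it is done.

Besides the shell and the picture viewer there is one more tool, called as a command line: name --argument value ..., lists and objects as JSON in quotes. drive_tool: Moves the arm, as the interface text tells. Its arguments: {"type":"object","properties":{"moves":{"type":"array","items":{"type":"object","properties":{"tx":{"type":"number"},"ty":{"type":"number"},"tz":{"type":"number"},"twist":{"type":"number"},"claw":{"type":"number"}}}},"grip_force":{"type":"number"}},"required":["moves"]}

```bash
ls; mkdir -p pics
cat > h.py <<'E'
import numpy as np,cv2
from plant import r,viewer
from scipy.spatial.transform import Rotation as R
def snap(n,fn):
    s=r.get_state();im,d=viewer.snapshot(n);c=viewer.get_calibration(n)
    cv2.imwrite('pics/'+fn+'.png',cv2.cvtColor(im,cv2.COLOR_RGB2BGR))
    if 'extrinsics' in c: W=np.linalg.inv(np.array(c['extrinsics']))
    else:
        T=np.eye(4);T[:3,:3]=R.from_rotvec(s['tool_rot']).as_matrix();T[:3,3]=s['eef_pos'];W=T@np.array(c['mount'])
    np.savez('pics/'+fn+'.npz',im=im,d=d,W=W,f=210/np.tan(np.radians(c['fovy'])/2),cx=c['cx'],cy=c['cy'],k1=c['k1'])
def cloud(fn):
    z=np.load('pics/'+fn+'.npz');f=float(z['f']);K=np.array([[f,0,z['cx']],[0,f,z['cy']],[0,0,1.]])
    h,w=z['d'].shape;u,v=np.meshgrid(np.arange(w),np.arange(h))
    p=cv2.undistortPoints(np.stack([u,v],-1).reshape(-1,1,2).astype(np.float64),K,np.array([float(z['k1']),0,0,0,0])).reshape(h,w,2)
    d=z['d'].astype(float);P=np.dstack([p[...,0]*d,p[...,1]*d,d])
    P=P@z['W'][:3,:3].T+z['W'][:3,3];P[d==0]=np.nan
    return P,z['im']
E
python3 - <<'E'
from h import *
print(r.get_state())
for n in('scene','side','wrist'): snap(n,n+'0');c=viewer.get_calibration(n);print(n,c)
E
```

```text
pics
{'time_s': 0.0, 'qpos': array([-0.08376738,  0.57653099,  0.02485509,  1.4379475 , -0.01499593,
        1.12899387, -0.05649747]), 'joint_velocities': array([ 4.09963664e-05,  1.57801065e-05, -9.70631606e-04, -1.56600025e-03,
       -2.22492827e-04,  4.84110486e-04, -9.72703505e-04]), 'effort': array([ 1.10782021e-03, -7.65753937e+01,  2.25157209e+00, -2.85965914e+01,
        1.54639565e-02,  1.25475466e-02,  7.09064329e-05]), 'eef_pos': array([ 6.74527944e-01, -2.55051829e-05,  2.30429725e-01]), 'tool_rot': array([-2.22064875e+00, -2.22063984e+00,  1.98824245e-03]), 'contact_force': array([ 0.04036233, -1.0737372 ,  0.61880029]), 'moment': array([ 0.00157236, -0.03342953, -0.01570781]), 'gripper_width': 0.0856150997415363}
scene {'fovy': 52.47881250616583, 'cx': 274.02635207750023, 'cy': 208.31579177481896, 'k1': -0.04771810083166636, 'extrinsics': array([[-0.61862516, -0.78542522,  0.02025207,  0.3007135 ],
       [-0.47369196,  0.35228182, -0.80716383,  0.33347966],
       [ 0.62683239, -0.50892509, -0.58998   ,  1.1525228 ],
       [ 0.        ,  0.        ,  0.        ,  1.        ]])}
side {'fovy': 53.839972278651416, 'cx': 270.627995453364, 'cy': 210.10164151363668, 'k1': -0.08133130543568858, 'extrinsics': array([[ 0.97179965, -0.23509592,  0.0183127 , -0.4856056 ],
       [-0.10853521, -0.51488302, -0.85036203,  0.1328986 ],
       [ 0.20934554,  0.82439395, -0.52587932,  1.10282131],
       [ 0.        ,  0.        ,  0.        ,  1.        ]])}
wrist {'fovy': 62.170169716778894, 'cx': 276.18113295237436, 'cy': 213.5315800802817, 'k1': -0.009838031715902026, 'mount': array([[ 2.13435137e-04, -9.60389614e-01, -2.78660624e-01,
         7.11343549e-02],
       [ 9.99999932e-01,  1.20914354e-04,  3.49206969e-04,
         2.31425073e-04],
       [-3.01680677e-04, -2.78660679e-01,  9.60389574e-01,
        -1.41858149e-01],
       [ 0.00000000e+00,  0.00000000e+00,  0.00000000e+00,
         1.00000000e+00]])}
```

View pics/scene0.png

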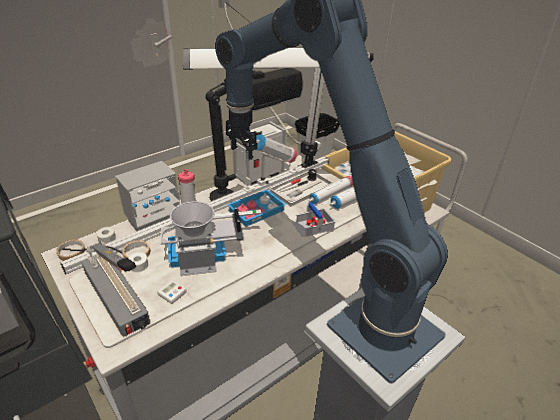

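View pics/side0.png

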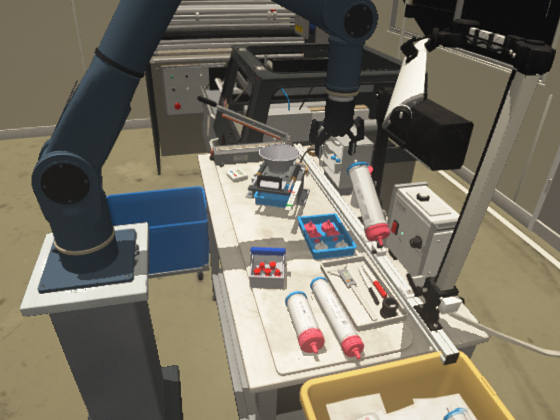

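View pics/wrist0.png

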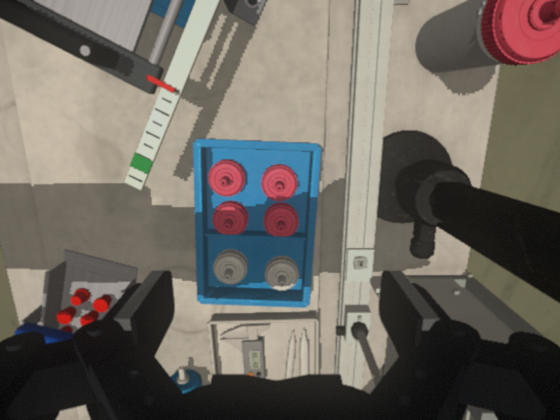

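```bash
cat > look.py <<'E'
from h import *
for n in('scene0','side0'):
    P,im=cloud(n);hsv=cv2.cvtColor(im,cv2.COLOR_RGB2HSV).astype(int);H,S,V=hsv[...,0],hsv[...,1],hsv[...,2]
    inb=(P[...,0]>.2)&(P[...,0]<1.1)&(abs(P[...,1])<.8)
    for nm,m in(('blue',(H>95)&(H<130)&(S>140)),('red',((H<8)|(H>172))&(S>130)),('green',(H>40)&(H<85)&(S>100)),('white',(S<40)&(V>200))):
        m=(m&inb&(P[...,2]>.004)&(P[...,2]<.25)).astype(np.uint8);k,l,st,ce=cv2.connectedComponentsWithStats(m)
        for i in range(1,k):
            if st[i,4]>6: q=P[l==i];print(n,nm,st[i],'c',np.nanmedian(q,0).round(3),'min',np.nanmin(q,0).round(3),'max',np.nanmax(q,0).round(3))
E
python3 look.py
python3 - <<'E'
import cv2
a=cv2.imread('pics/scene0.png')[170:310,120:360];cv2.imwrite('pics/sc_crop.png',cv2.resize(a,None,fx=3.2,fy=3.2,interpolation=2))
a=cv2.imread('pics/side0.png')[130:300,200:370];cv2.imwrite('pics/si_crop.png',cv2.resize(a,None,fx=3.5,fy=3.5,interpolation=2))
E
```

```text
scene0 blue [257 143   7   7  28] c [ 0.684 -0.086  0.242] min [ 0.671 -0.093  0.23 ] max [ 0.697 -0.078  0.25 ]
scene0 blue [228 190  57  36 545] c [ 0.645 -0.058  0.022] min [ 0.49  -0.138  0.004] max [0.719 0.134 0.135]
scene0 blue [309 193  13  25 113] c [ 0.471 -0.155  0.073] min [ 0.409 -0.25   0.01 ] max [ 0.573 -0.138  0.083]
scene0 blue [155 196   5   3  11] c [0.823 0.259 0.093] min [0.821 0.249 0.089] max [0.829 0.266 0.096]
scene0 blue [166 197   3   4  10] c [0.791 0.235 0.092] min [0.787 0.23  0.088] max [0.796 0.241 0.097]
scene0 blue [331 196  10  12  63] c [ 0.478 -0.287  0.038] min [ 0.465 -0.295  0.011] max [ 0.506 -0.278  0.055]
scene0 blue [149 200   4   4  10] c [0.81  0.289 0.094] min [0.762 0.282 0.089] max [0.82  0.308 0.127]
scene0 blue [143 204   5   4  13] c [0.8   0.312 0.092] min [0.794 0.304 0.083] max [0.81  0.317 0.097]
scene0 blue [168 236   7   4  20] c [0.665 0.292 0.029] min [0.661 0.282 0.023] max [0.673 0.305 0.034]
scene0 blue [215 242  11  19  99] c [0.503 0.201 0.021] min [0.491 0.16  0.004] max [0.578 0.224 0.034]
scene0 blue [168 244  11  2
[... 11635 characters left out ...]
[ 0.665 -0.256  0.012]
side0 white [289 294  31  39 692] c [ 0.481 -0.354  0.05 ] min [ 0.463 -0.401  0.036] max [ 0.51  -0.296  0.056]
side0 white [440 297  22   8 106] c [ 0.771 -0.45   0.112] min [ 0.752 -0.458  0.109] max [ 0.792 -0.437  0.115]
side0 white [391 305   4   2   7] c [ 0.696 -0.364  0.034] min [ 0.688 -0.372  0.022] max [ 0.701 -0.353  0.04 ]
side0 white [386 315  17   5  23] c [ 0.693 -0.387  0.019] min [ 0.671 -0.39   0.017] max [ 0.712 -0.383  0.022]
side0 white [431 330  27  25 316] c [ 0.767 -0.478  0.019] min [ 0.747 -0.509  0.011] max [ 0.779 -0.443  0.022]
side0 white [454 413  10   7  43] c [ 0.7   -0.632  0.005] min [ 0.692 -0.638  0.004] max [ 0.709 -0.624  0.008]
```

View pics/sc_crop.png

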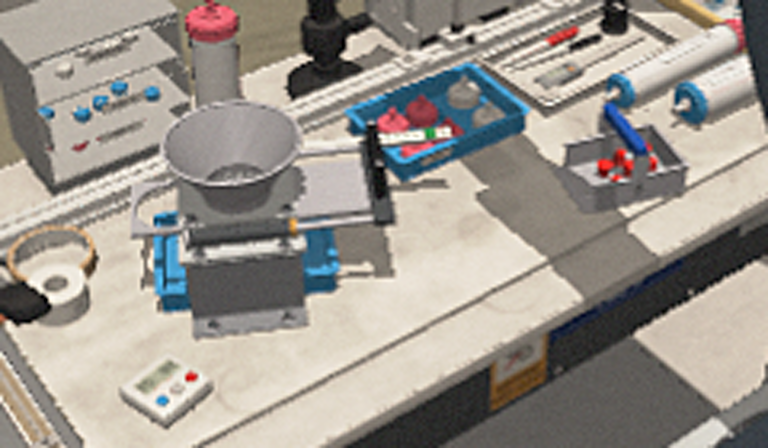

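View pics/si_crop.png

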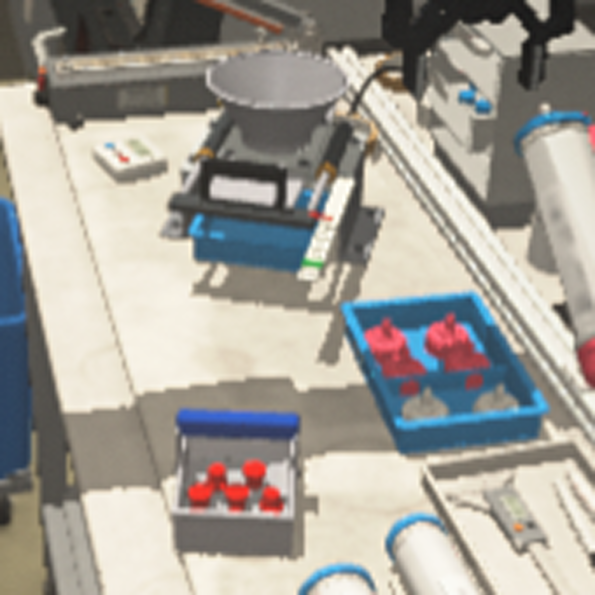

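Run:
```python
from h import *
from scipy.optimize import least_squares
for n in('scene0','side0'):
    P,im=cloud(n);m=(P[...,2]>.150)&(P[...,2]<.162)&(abs(P[...,0]-.58)<.15)&(abs(P[...,1]-.23)<.15)
    q=P[m]
    s=least_squares(lambda a:np.hypot(q[:,0]-a[0],q[:,1]-a[1])-a[2],[.58,.23,.066],loss='soft_l1',f_scale=.003)
    print(n,len(q),s.x,np.median(abs(s.fun)))
    # black handle bar
    m=(P[...,2]>.105)&(P[...,2]<.142)&(im.max(2)<70)&(P[...,0]>.4)&(P[...,0]<.65)&(P[...,1]<.25)&(P[...,1]>0)
    q=P[m];print(len(q),np.median(q,0),q.min(0),q.max(0))
    m=(P[...,2]>.062)&(P[...,2]<.09)&(abs(P[...,0]-.455)<.08)&(abs(P[...,1]+.16)<.06);hsv=cv2.cvtColor(im,cv2.COLOR_RGB2HSV);m&=(hsv[...,1]>140)
    q=P[m];c=q.mean(0);u,s_,vt=np.linalg.svd(q-c);print('bar',len(q),np.median(q,0),vt[0],((q-c)@vt[0]).min(),((q-c)@vt[0]).max())
```

```text
scene0 258 [0.58350538 0.24610838 0.06424824] 0.001764801864348766
73 [0.50658135 0.13256796 0.13271958] [0.48510147 0.1078821  0.10561336] [0.55805351 0.23552704 0.13948942]
bar 75 [ 0.44779794 -0.14794544  0.07677752] [-0.96088784  0.27664371 -0.0127597 ] -0.048353778758941 0.043784484668535954
side0 180 [0.58385846 0.24448438 0.06462385] 0.0016676513688974326
124 [0.52119429 0.1196916  0.12980664] [0.48664146 0.10019697 0.10513794] [0.55497137 0.23982214 0.13638849]
bar 115 [ 0.45514557 -0.15386511  0.07705823] [ 0.96485712 -0.2625971  -0.00966932] -0.042007694997470243 0.04070995847559874
```

drive_tool --moves '[{"tx":-0.06,"ty":-0.06,"tz":-0.03},{"tx":-0.11,"ty":-0.11,"tz":-0.05},{"tx":-0.13,"ty":-0.14,"tz":-0.07},{"tx":-0.13,"ty":-0.16,"tz":-0.1},{"tx":-0.13,"ty":-0.16,"tz":-0.1},{"tx":-0.13,"ty":-0.16,"tz":-0.1}]'

```text
schema error: expected keys tx, ty, tz, twist, claw
```

drive_tool --moves '[{"tx":-0.06,"ty":-0.06,"tz":-0.03,"twist":0,"claw":0},{"tx":-0.11,"ty":-0.11,"tz":-0.05,"twist":0,"claw":0},{"tx":-0.13,"ty":-0.14,"tz":-0.07,"twist":0,"claw":0},{"tx":-0.13,"ty":-0.16,"tz":-0.1,"twist":0,"claw":0},{"tx":-0.13,"ty":-0.16,"tz":-0.1,"twist":0,"claw":0},{"tx":-0.13,"ty":-0.16,"tz":-0.1,"twist":0,"claw":0}]'

```text
time_s: 0.9
eef_pos: [0.5152, -0.1295, 0.3309]
tool_rot: [-2.221, -2.222, -0.001]
contact_force: [-0.2, 0.3, -0.8]
gripper_width: 0.0856
```

Run:
```python
from h import *
snap('wrist','w1');s=r.get_state();print(s['eef_pos'],s['tool_rot'],s['qpos'])
```

```text
[ 0.51532965 -0.12922194  0.33038226] [-2.21936184e+00 -2.22197073e+00  5.72524031e-04] [ 0.12350734  0.28304615  0.04636968  1.65258783 -0.01421039  1.20738529
  0.17427531]
```

View pics/w1.png

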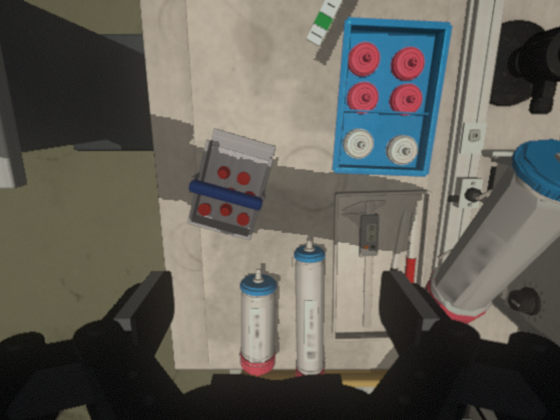

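drive_tool --moves '[{"tx":0,"ty":-0.05,"tz":0,"twist":0,"claw":0},{"tx":0,"ty":-0.1,"tz":0,"twist":0,"claw":0},{"tx":0,"ty":-0.15,"tz":0,"twist":0,"claw":0},{"tx":0,"ty":-0.2,"tz":0,"twist":0,"claw":0},{"tx":0,"ty":-0.25,"tz":0,"twist":0,"claw":0},{"tx":0,"ty":-0.25,"tz":0,"twist":0,"claw":0}]'

```text
time_s: 1.7
eef_pos: [0.2625, -0.1296, 0.3306]
tool_rot: [-2.221, -2.22, 0.001]
contact_force: [0.7, -1.5, 0.5]
gripper_width: 0.0857
```

Run:
```python
from h import *
s=r.get_state();print(s['eef_pos'],s['tool_rot'],s['qpos']);print(R.from_rotvec(s['tool_rot']).as_matrix())
```

```text
[ 0.26247629 -0.12958899  0.33062822] [-2.22079391e+00 -2.21994334e+00  1.16143052e-03] [ 0.1964932  -0.12095058  0.08687502  2.10583726  0.01133872  1.15796363
  0.27778672]
[[ 3.83514332e-04  9.99998653e-01 -1.59562127e-03]
 [ 9.99999776e-01 -3.82637372e-04  5.49872871e-04]
 [ 5.49261587e-04 -1.59583180e-03 -9.99998576e-01]]
```

drive_tool --moves '[{"tx":0,"ty":-0.06,"tz":0,"twist":0,"claw":0},{"tx":0,"ty":-0.12,"tz":0,"twist":0,"claw":0},{"tx":0,"ty":-0.12,"tz":0,"twist":0,"claw":0},{"tx":0,"ty":-0.16,"tz":0,"twist":0,"claw":0}]'

```text
time_s: 2.2
eef_pos: [0.1352, -0.1312, 0.332]
tool_rot: [2.21, 2.23, 0.003]
contact_force: [0.8, -0.3, 0.2]
gripper_width: 0.0855
```

Run:
```python
from h import *
s=r.get_state();print(s['eef_pos'],s['tool_rot'],s['qpos']);print(R.from_rotvec(s['tool_rot']).as_matrix())
```

```text
[ 0.13520786 -0.13122332  0.3320342 ] [2.2100538  2.22993736 0.00280008] [ 0.44418515 -0.32997977  0.04527568  2.23553172  0.01435106  1.23331598
  0.49126011]
[[-8.95616050e-03  9.99956289e-01  2.68472416e-03]
 [ 9.99959878e-01  8.95659386e-03 -1.49437779e-04]
 [-1.73477230e-04  2.68327805e-03 -9.99996385e-01]]
```

drive_tool --moves '[{"tx":0,"ty":-0.06,"tz":0,"twist":0,"claw":0},{"tx":0,"ty":-0.1,"tz":0,"twist":0,"claw":0}]'

```text
time_s: 2.45
eef_pos: [0.1083, -0.1407, 0.3298]
tool_rot: [-2.213, -2.223, -0.0]
contact_force: [0.6, -0.1, 0.2]
gripper_width: 0.0856
```

Run:
```python
from h import *
s=r.get_state();print(s['eef_pos'],s['tool_rot'],s['qpos']);print(R.from_rotvec(s['tool_rot']).as_matrix())
```

```text
[ 0.10832623 -0.14071624  0.32984762] [-2.21295672e+00 -2.22264381e+00 -2.22305697e-04] [ 0.8424044  -0.33133365 -0.11107964  2.24506828 -0.03865208  1.23132909
  0.75475103]
[[-0.00436123  0.99998421 -0.00354381]
 [ 0.99998348  0.00437444  0.0037284 ]
 [ 0.00374385 -0.00352749 -0.99998677]]
```

drive_tool --moves '[{"tx":0.0,"ty":0.06,"tz":0,"twist":0,"claw":0},{"tx":0.0,"ty":0.12,"tz":0,"twist":0,"claw":0},{"tx":0.02,"ty":0.18,"tz":-0.01,"twist":0,"claw":0},{"tx":0.05,"ty":0.23,"tz":-0.03,"twist":0,"claw":0},{"tx":0.09,"ty":0.275,"tz":-0.04,"twist":0,"claw":0},{"tx":0.13,"ty":0.32,"tz":-0.05,"twist":0,"claw":0},{"tx":0.17,"ty":0.36,"tz":-0.06,"twist":0,"claw":0},{"tx":0.21,"ty":0.4,"tz":-0.07,"twist":0,"claw":0}]'

```text
time_s: 3.45
eef_pos: [0.5097, 0.0726, 0.3983]
tool_rot: [-2.214, -2.218, -0.001]
contact_force: [1.2, 0.0, 0.1]
gripper_width: 0.0858
```

drive_tool --moves '[{"tx":0.05,"ty":0.02,"tz":0,"twist":0,"claw":0},{"tx":0.1,"ty":0.04,"tz":0,"twist":0,"claw":0},{"tx":0.14,"ty":0.05,"tz":0,"twist":0,"claw":0},{"tx":0.15,"ty":0.05,"tz":0,"twist":0,"claw":0},{"tx":0.15,"ty":0.05,"tz":0,"twist":0,"claw":0}]'

```text
time_s: 4.08
eef_pos: [0.5571, 0.2213, 0.3984]
tool_rot: [-2.213, -2.22, 0.001]
contact_force: [0.9, -0.9, 0.4]
gripper_width: 0.0853
```

Run:
```python
from h import *
snap('wrist','w2');s=r.get_state();print(s['eef_pos'],s['tool_rot'],s['qpos'],s['time_s'])
```

```text
[0.55729855 0.21992162 0.39881276] [-2.21617093e+00 -2.21916069e+00  1.29728469e-03] [ 0.00888126  0.43548229 -0.76099193  1.32614548  0.29079643  1.49508918
 -0.72503794] 4.125
```

View pics/w2.png

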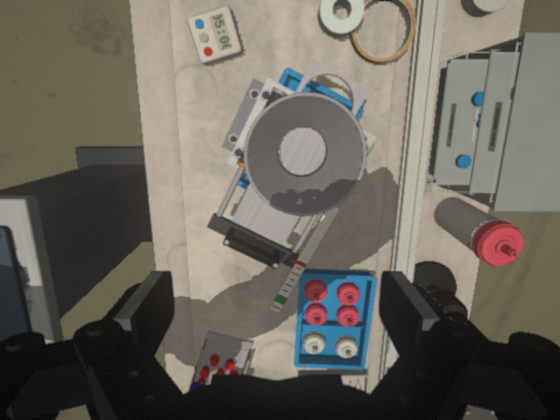

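Run:
```python
from h import *
from scipy.optimize import least_squares
P,im=cloud('w2')
m=(P[...,2]>.150)&(P[...,2]<.165)&(abs(P[...,0]-.58)<.1)&(abs(P[...,1]-.24)<.1)
q=P[m];s=least_squares(lambda a:np.hypot(q[:,0]-a[0],q[:,1]-a[1])-a[2],[.58,.24,.066],loss='soft_l1',f_scale=.002);print(len(q),s.x)
c=s.x[:2]
rr=np.hypot(P[...,0]-c[0],P[...,1]-c[1])
for a in range(0,72,4):
    z=P[...,2][(rr>=a/1000)&(rr<(a+4)/1000)];print(a,np.percentile(z,[10,50,90]).round(4),end=' ')
print()
v,u=np.mgrid[:420,:560]
# gate bar: z .125-.145 around
m=(P[...,2]>.128)&(P[...,2]<.145)&(rr>.1)&(rr<.2)&(v<290)&(u<320)
q=P[m];cc=q.mean(0);U,S,vt=np.linalg.svd(q-cc,full_matrices=False)
print('bar',len(q),np.median(q,0),vt[0],(q-cc)@vt[0]@np.ones(1) if 0 else [((q-cc)@vt[0]).min(),((q-cc)@vt[0]).max()])
d=c-np.median(q,0)[:2];print('dir c-bar',np.linalg.norm(d),np.degrees(np.arctan2(d[1],d[0])), 'perp of bar',np.degrees(np.arctan2(vt[0][1],vt[0][0])))
# scale strip
m=(P[...,2]>.078)&(P[...,2]<.09)&(v>200)&(v<315)&(u>265)&(u<345)&(im.min(2)>120)
q=P[m];cc=q.mean(0);U,S,vt=np.linalg.svd(q-cc,full_matrices=False);print('strip',len(q),cc,vt[0],np.degrees(np.arctan2(vt[0][1],vt[0][0])))
hsv=cv2.cvtColor(im,cv2.COLOR_RGB2HSV);m=(hsv[...,0]>40)&(hsv[...,0]<85)&(hsv[...,1]>90)&(v>270)&(v<315)&(u>260)&(u<300);print('green',m.sum(),np.median(P[m],0))
np.save('pics/hop.npy',c)
# scoop from w1: bar
P,im=cloud('w1');hsv=cv2.cvtColor(im,cv2.COLOR_RGB2HSV)
m=(P[...,2]>.065)&(P[...,2]<.09)&(hsv[...,1]>120)&(hsv[...,0]>100)&(hsv[...,0]<130)&(abs(P[...,0]-.455)<.08)&(abs(P[...,1]+.155)<.06)
q=P[m];cc=q.mean(0);U,S,vt=np.linalg.svd(q-cc,full_matrices=False);e=(q-cc)@vt[0];print('scoopbar',len(q),cc,np.median(q,0),vt[0],np.degrees(np.arctan2(vt[0][1],vt[0][0])),e.min(),e.max(),'mid',cc+vt[0]*(e.min()+e.max())/2)
```

```text
2756 [0.58762406 0.24746086 0.06351272]
0 [0.0845 0.0859 0.0867] 4 [0.0848 0.0861 0.4843] 8 [0.4725 0.4812 0.488 ] 12 [0.0862 0.4844 0.4904] 16 [0.086  0.4626 0.4904] 20 [0.4147 0.4541 0.4795] 24 [0.086  0.4602 0.4818] 28 [0.0864 0.442  0.4816] 32 [0.109  0.4652 0.4805] 36 [0.1149 0.464  0.4794] 40 [0.1201 0.4654 0.482 ] 44 [0.126  0.4667 0.4887] 48 [0.1319 0.1384 0.4874] 52 [0.1381 0.143  0.488 ] 56 [0.1447 0.1499 0.4875] 60 [0.151  0.156  0.4849] 64 [0.1558 0.1575 0.4814] 68 [0.0947 0.4759 0.4792] 
bar 627 [0.52497308 0.12620768 0.13484765] [ 0.89142448 -0.45313616  0.00547918] [np.float64(-0.03700185492039623), np.float64(0.03827782393391211)]
dir c-bar 0.1364825204245806 62.674802591183315 perp of bar -26.945512490864154
strip 892 [0.56176167 0.14667933 0.08584069] [ 0.99922981  0.03713118 -0.01269123] 2.128120602432049
green 57 [0.56211332 0.03107012 0.08412229]
scoopbar 703 [ 0.45607548 -0.15041505  0.07794808] [ 0.45606712 -0.15034503  0.0780582 ] [ 0.96133037 -0.27539525  0.00117364] -15.985581090413849 -0.0418938000101022 0.042170042643661414 mid [ 0.45620826 -0.15045308  0.07794824]
```

drive_tool --moves '[{"tx":-0.05,"ty":-0.015,"tz":0.0,"twist":-0.18,"claw":0},{"tx":-0.1,"ty":-0.03,"tz":0.02,"twist":-0.36,"claw":0},{"tx":-0.155,"ty":-0.045,"tz":0.04,"twist":-0.54,"claw":0},{"tx":-0.21,"ty":-0.06,"tz":0.06,"twist":-0.72,"claw":0},{"tx":-0.265,"ty":-0.075,"tz":0.08,"twist":-0.9,"claw":0},{"tx":-0.32,"ty":-0.09,"tz":0.1,"twist":-1.08,"claw":0},{"tx":-0.37,"ty":-0.101,"tz":0.11,"twist":-1.26,"claw":0},{"tx":-0.37,"ty":-0.101,"tz":0.12,"twist":-1.292,"claw":0}]'

```text
time_s: 5.12
eef_pos: [0.4539, -0.1559, 0.2778]
tool_rot: [-0.446, -3.105, -0.002]
contact_force: [-0.4, 0.1, 0.0]
gripper_width: 0.0853
```

```bash
cat > st.py <<'E'
from h import *
s=r.get_state();M=R.from_rotvec(s['tool_rot']).as_matrix();print(s['eef_pos'].round(4),'heading y',np.degrees(np.arctan2(M[1,1],M[0,1])).round(2),'tilt',M[2,:2].round(4),'t',s['time_s'],'w',s['gripper_width'],'F',s['contact_force'].round(1),s['qpos'].round(2))
def go(x,y,z=None):
    d=np.array([x-s['eef_pos'][0],y-s['eef_pos'][1],0 if z is None else z-s['eef_pos'][2]]);print('to',x,y,z,':',(M.T@d).round(4))
E
python3 - <<'E'
from st import *
go(.456,-.1505,.058)
snap('wrist','w3')
E
```

```text
[ 0.4539 -0.1559  0.2778] heading y 73.67 tilt [0.0051 0.0003] t 5.125 w 0.08529481169037137 F [-0.4  0.1  0. ] [ 0.99  0.37 -1.03  1.83  0.35  1.14  1.12]
to 0.456 -0.1505 0.058 : [-0.0016  0.0057  0.2198]
```

View pics/w3.png

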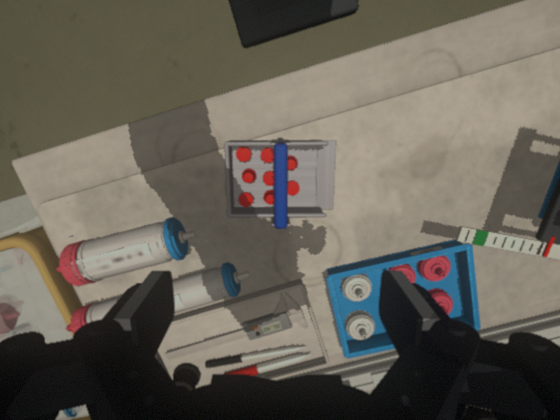

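Run:
```python
from st import *
P,im=cloud('w3');hsv=cv2.cvtColor(im,cv2.COLOR_RGB2HSV)
m=(P[...,2]>.065)&(P[...,2]<.09)&(hsv[...,1]>120)&(hsv[...,0]>100)&(hsv[...,0]<130)&(abs(P[...,0]-.455)<.08)&(abs(P[...,1]+.155)<.06)
q=P[m];cc=q.mean(0);U,S,vt=np.linalg.svd(q-cc,full_matrices=False);e=(q-cc)@vt[0];mid=cc+vt[0]*(e.min()+e.max())/2
print('scoopbar',len(q),cc,np.degrees(np.arctan2(vt[0][1],vt[0][0])),e.min(),e.max(),'mid',mid)
go(mid[0],mid[1],.058)
```

```text
[ 0.4542 -0.1531  0.2771] heading y 73.82 tilt [0.0058 0.0016] t 5.175 w 0.08537371465407671 F [-0.8  0.5 -0.3] [ 0.98  0.37 -1.04  1.84  0.35  1.14  1.11]
scoopbar 968 [ 0.45424401 -0.15118382  0.0779917 ] -16.111787906181675 -0.041325982610833104 0.04407885533975012 mid [ 0.45556638 -0.15156579  0.0779926 ]
to 0.4555663780703959 -0.15156579345736285 0.058 : [-0.0021  0.0015  0.2191]
```

drive_tool --moves '[{"tx":-0.002,"ty":0.001,"tz":0.06,"twist":0,"claw":0},{"tx":-0.002,"ty":0.001,"tz":0.11,"twist":0,"claw":0.2},{"tx":-0.002,"ty":0.001,"tz":0.15,"twist":0,"claw":0.3},{"tx":-0.002,"ty":0.001,"tz":0.17,"twist":0,"claw":0.3},{"tx":-0.002,"ty":0.001,"tz":0.17,"twist":0,"claw":0.3}]'

```text
time_s: 5.8
eef_pos: [0.4572, -0.1478, 0.1083]
tool_rot: [-0.434, -3.106, -0.005]
contact_force: [-0.3, -0.2, 0.6]
gripper_width: 0.0596
```

Run:
```python
from st import *
go(.4558,-.151,.053)
```

```text
[ 0.4572 -0.1478  0.1083] heading y 74.1 tilt [0.0057 0.0023] t 5.8 w 0.05955605656749162 F [-0.3 -0.2  0.6] [ 0.8   0.57 -0.87  2.07  0.62  0.79  0.85]
to 0.4558 -0.151 0.053 : [ 0.0002 -0.0035  0.0553]
```

drive_tool --moves '[{"tx":0,"ty":-0.0035,"tz":0.03,"twist":0,"claw":0.3},{"tx":0,"ty":-0.0035,"tz":0.055,"twist":0,"claw":0.3},{"tx":0,"ty":-0.0035,"tz":0.055,"twist":0,"claw":0.5},{"tx":0,"ty":-0.0035,"tz":0.055,"twist":0,"claw":0.7},{"tx":0,"ty":-0.0035,"tz":0.055,"twist":0,"claw":0.8},{"tx":0,"ty":-0.0035,"tz":0.055,"twist":0,"claw":1},{"tx":0,"ty":-0.0035,"tz":0.055,"twist":0,"claw":1}]' --grip_force 50

```text
time_s: 6.68
eef_pos: [0.4573, -0.1522, 0.055]
tool_rot: [-0.435, -3.11, -0.003]
contact_force: [-1.5, -0.8, 9.0]
gripper_width: 0.013
```

Run:
```python
from st import *
```

```text
[ 0.4573 -0.1522  0.055 ] heading y 74.08 tilt [0.0019 0.0015] t 6.675 w 0.012984061523023465 F [-1.5 -0.8  9. ] [ 0.74  0.65 -0.78  2.11  0.74  0.67  0.75]
```

drive_tool --moves '[{"tx":0,"ty":0,"tz":-0.01,"twist":0,"claw":1},{"tx":0,"ty":0,"tz":-0.03,"twist":0,"claw":1},{"tx":0,"ty":0,"tz":-0.06,"twist":0,"claw":1},{"tx":0,"ty":0,"tz":-0.095,"twist":0,"claw":1},{"tx":0,"ty":0,"tz":-0.13,"twist":0,"claw":1},{"tx":0,"ty":0,"tz":-0.16,"twist":0,"claw":1},{"tx":0,"ty":0,"tz":-0.18,"twist":0,"claw":1},{"tx":0,"ty":0,"tz":-0.19,"twist":0,"claw":1}]'

```text
time_s: 7.68
eef_pos: [0.4571, -0.1523, 0.2452]
tool_rot: [-0.434, -3.109, -0.003]
contact_force: [-0.2, 0.2, -3.5]
gripper_width: 0.0132
```

Run:
```python
from st import *
c=np.array([.586,.247]);e=np.array([np.cos(np.radians(63)),np.sin(np.radians(63))])
for d in(-.15,-.03): go(*(c+e*d),.245)
snap('side','s4')
import cv2
a=cv2.imread('pics/s4.png')[100:330,180:400];cv2.imwrite('pics/s4c.png',cv2.resize(a,None,fx=2.6,fy=2.6,interpolation=2))
```

```text
[ 0.4571 -0.1523  0.2452] heading y 74.1 tilt [0.0027 0.0018] t 7.675 w 0.013162835061616912 F [-0.2  0.2 -3.5] [ 0.95  0.41 -1.02  1.88  0.39  1.07  1.07]
to 0.5179014250390679 0.11334902137174482 0.245 : [0.0143 0.2721 0.0007]
to 0.5723802850078136 0.22026980427434897 0.245 : [-0.0088  0.3899  0.0009]
```

View pics/s4c.png

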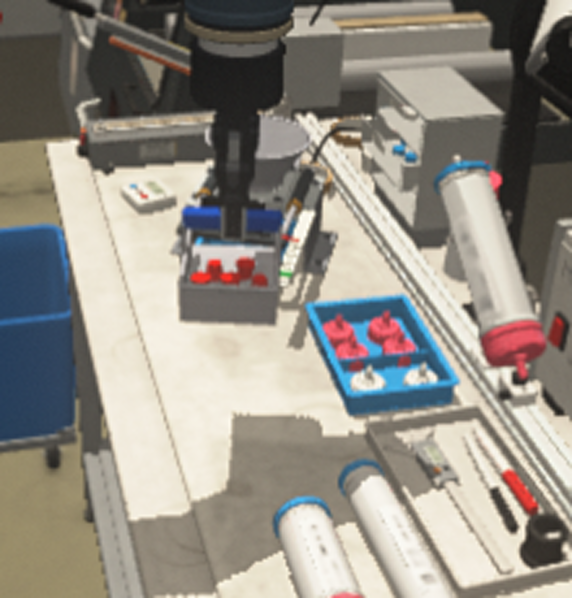

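drive_tool --moves '[{"tx":0,"ty":0.006,"tz":0,"twist":0.01,"claw":1},{"tx":0.002,"ty":0.02,"tz":0,"twist":0.03,"claw":1},{"tx":0.004,"ty":0.04,"tz":0,"twist":0.06,"claw":1},{"tx":0.006,"ty":0.07,"tz":0,"twist":0.09,"claw":1},{"tx":0.008,"ty":0.1,"tz":0,"twist":0.12,"claw":1},{"tx":0.01,"ty":0.13,"tz":0,"twist":0.15,"claw":1},{"tx":0.011,"ty":0.16,"tz":0,"twist":0.18,"claw":1},{"tx":0.012,"ty":0.19,"tz":0,"twist":0.194,"claw":1}]'

```text
time_s: 8.72
eef_pos: [0.4972, 0.0349, 0.2432]
tool_rot: [-0.733, -3.049, -0.003]
contact_force: [0.4, -0.7, -2.6]
gripper_width: 0.0132
```

Run:
```python
from st import *
c=np.array([.586,.247]);e=np.array([np.cos(np.radians(63)),np.sin(np.radians(63))])
for d in(-.15,-.03): go(*(c+e*d),.245)
```

```text
[0.4972 0.0349 0.2432] heading y 62.96 tilt [0.0059 0.0006] t 8.725 w 0.013166156506293963 F [ 0.4 -0.7 -2.6] [ 0.51  0.42 -0.95  1.85  0.38  1.07  0.51]
to 0.5179014250390679 0.11334902137174482 0.245 : [ 0.0172  0.0792 -0.0016]
to 0.5723802850078136 0.22026980427434897 0.245 : [ 0.0173  0.1992 -0.0015]
```

drive_tool --moves '[{"tx":0.004,"ty":0.028,"tz":0,"twist":0,"claw":1},{"tx":0.008,"ty":0.055,"tz":0,"twist":0,"claw":1},{"tx":0.012,"ty":0.085,"tz":-0.001,"twist":0,"claw":1},{"tx":0.016,"ty":0.11,"tz":-0.001,"twist":0,"claw":1},{"tx":0.017,"ty":0.135,"tz":-0.001,"twist":0,"claw":1},{"tx":0.017,"ty":0.155,"tz":-0.001,"twist":0,"claw":1},{"tx":0.017,"ty":0.168,"tz":-0.001,"twist":0,"claw":1},{"tx":0.017,"ty":0.173,"tz":-0.001,"twist":0,"claw":1}]'

```text
time_s: 9.72
eef_pos: [0.5608, 0.1961, 0.2448]
tool_rot: [-0.731, -3.05, -0.003]
contact_force: [0.4, -0.3, -3.1]
gripper_width: 0.0129
```

Run:
```python
from st import *
c=np.array([.586,.247]);e=np.array([np.cos(np.radians(63)),np.sin(np.radians(63))])
print('along',(s['eef_pos'][:2]-c)@e)
go(*(c+e*-.025),.218)
snap('wrist','w5');snap('scene','sc5');snap('side','s5')
for n,(a,b,cc,d) in {'sc5':(130,270,120,300),'s5':(100,250,200,370)}.items():
  q=cv2.imread(f'pics/{n}.png')[a:b,cc:d];cv2.imwrite(f'pics/{n}c.png',cv2.resize(q,None,fx=3.5,fy=3.5,interpolation=2))
```

```text
[0.5608 0.1961 0.2448] heading y 63.03 tilt [0.0053 0.0006] t 9.725 w 0.012914829707110703 F [ 0.4 -0.3 -3.1] [ 0.14  0.56 -0.9   1.62  0.46  1.19  0.24]
along -0.0567830784447562
to 0.5746502375065113 0.2247248368952908 0.218 : [0.0005 0.0318 0.0268]
```

View pics/w5.png

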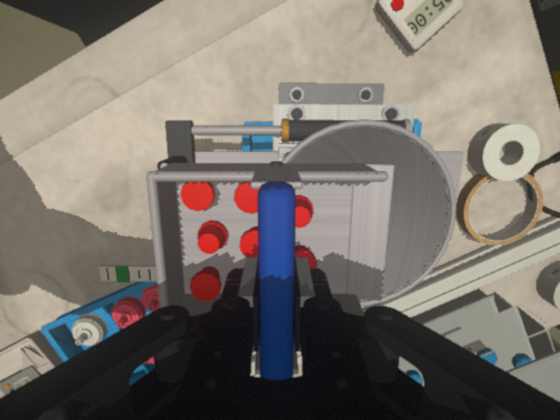

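View pics/sc5c.png

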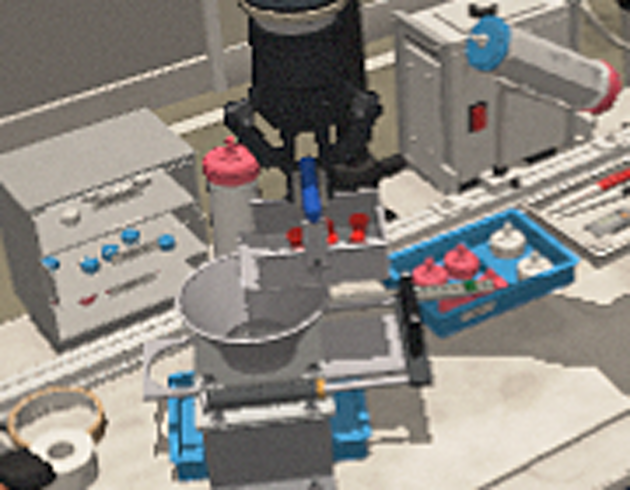

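View pics/s5c.png

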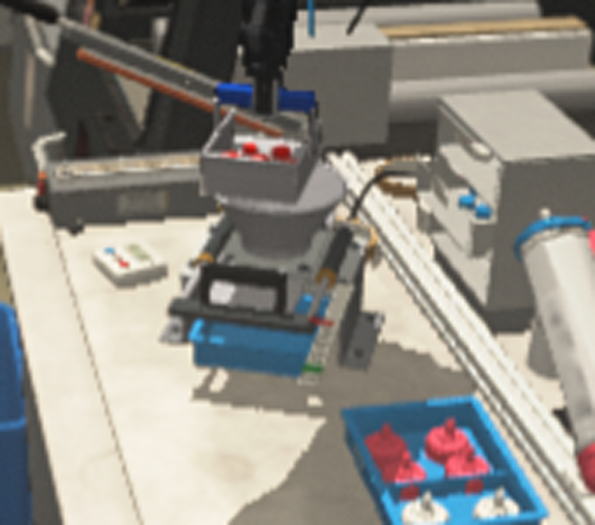

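drive_tool --moves '[{"tx":0,"ty":0.008,"tz":0.004,"twist":0,"claw":1},{"tx":0,"ty":0.02,"tz":0.01,"twist":0,"claw":1},{"tx":0,"ty":0.03,"tz":0.018,"twist":0,"claw":1},{"tx":0,"ty":0.034,"tz":0.024,"twist":0,"claw":1},{"tx":0,"ty":0.034,"tz":0.027,"twist":0,"claw":1},{"tx":0,"ty":0.034,"tz":0.029,"twist":0,"claw":1},{"tx":0,"ty":0.034,"tz":0.03,"twist":0,"claw":1}]' --grip_force 20

```text
time_s: 10.75
eef_pos: [0.5765, 0.2255, 0.2156]
tool_rot: [-0.733, -3.051, -0.003]
contact_force: [-0.3, -0.2, -2.4]
gripper_width: 0.0128
```

Run:
```python
from st import *
c=np.array([.586,.247]);e=np.array([np.cos(np.radians(63)),np.sin(np.radians(63))])
print('along',(s['eef_pos'][:2]-c)@e)
snap('wrist','w6');snap('scene','sc6');snap('side','s6')
for n,(a,b,cc,d) in {'sc6':(130,270,120,300),'s6':(100,250,200,370)}.items():
  q=cv2.imread(f'pics/{n}.png')[a:b,cc:d];cv2.imwrite(f'pics/{n}c.png',cv2.resize(q,None,fx=3.5,fy=3.5,interpolation=2))
```

```text
[0.5765 0.2255 0.2156] heading y 62.97 tilt [0.004  0.0012] t 10.75 w 0.012837626370805523 F [-0.3 -0.2 -2.4] [ 0.07  0.62 -0.87  1.59  0.5   1.16  0.19]
along -0.023503485545607185
```

View pics/w6.png

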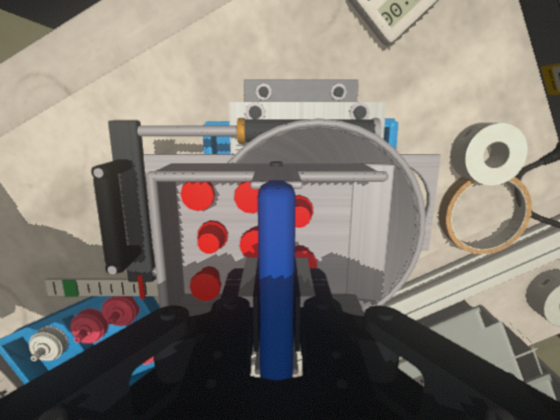

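View pics/sc6c.png

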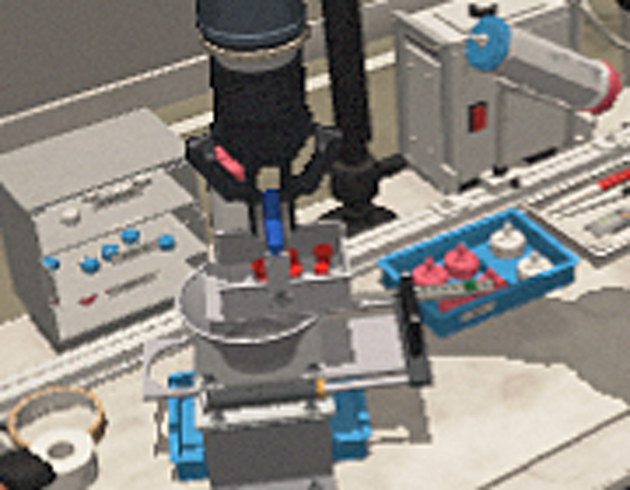

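drive_tool --moves '[{"tx":0,"ty":0,"tz":0.003,"twist":0,"claw":1},{"tx":0,"ty":0,"tz":0.006,"twist":0,"claw":1},{"tx":0,"ty":0,"tz":0.008,"twist":0,"claw":1}]'

```text
time_s: 11.28
eef_pos: [0.5773, 0.2272, 0.21]
tool_rot: [-0.733, -3.054, -0.008]
contact_force: [-3.2, -0.3, 23.0]
gripper_width: 0.0129
```

Run:
```python
from st import *
snap('wrist','w7')
```

```text
[0.5773 0.2272 0.21  ] heading y 62.99 tilt [0.0019 0.0048] t 11.275 w 0.01286962043379472 F [-3.2 -0.3 23. ] [ 0.06  0.62 -0.87  1.6   0.51  1.15  0.18]
```

View pics/w7.png

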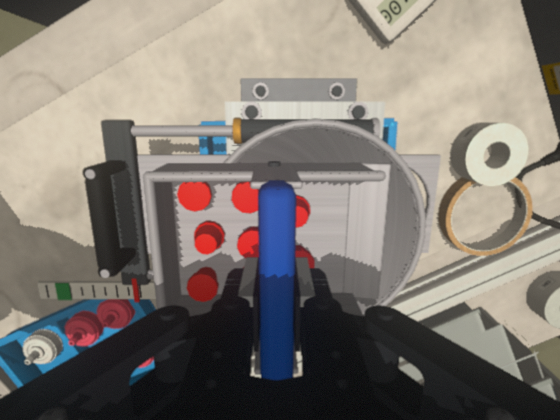

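drive_tool --moves '[{"tx":0,"ty":0,"tz":-0.003,"twist":0,"claw":1},{"tx":0,"ty":0,"tz":-0.005,"twist":0,"claw":1},{"tx":0,"ty":0,"tz":-0.005,"twist":0,"claw":0.8},{"tx":0,"ty":0,"tz":-0.005,"twist":0,"claw":0.75},{"tx":0,"ty":0,"tz":-0.005,"twist":0,"claw":0.7},{"tx":0,"ty":0,"tz":-0.005,"twist":0,"claw":0.7}]'

```text
time_s: 12.08
eef_pos: [0.5765, 0.2259, 0.2126]
tool_rot: [-0.733, -3.051, -0.004]
contact_force: [0.6, 0.9, 0.2]
gripper_width: 0.0255
```

```bash
cat > pic.py <<'E'
from st import *
import sys
k=sys.argv[1]
c=np.array([.586,.247]);e=np.array([np.cos(np.radians(63)),np.sin(np.radians(63))])
print('along',(s['eef_pos'][:2]-c)@e)
snap('wrist','w'+k);snap('scene','sc'+k);snap('side','s'+k)
A=[cv2.imread(f'pics/w{k}.png')]
for n,(a,b,cc,d) in {'sc'+k:(130,270,120,300),'s'+k:(90,250,190,350)}.items():
  q=cv2.imread(f'pics/{n}.png')[a:b,cc:d];A.append(q)
A=[A[0][:, :],cv2.resize(A[1],(400,311),interpolation=2),cv2.resize(A[2],(311,311),interpolation=2)]
W=cv2.resize(A[0],(373,280));out=np.zeros((595,720,3),np.uint8);out[:280,:373]=W;out[284:595,:400]=A[1];out[284:595,405:716]=A[2]
cv2.imwrite(f'pics/m{k}.png',out)
E
python3 pic.py 8
```

```text
[0.5765 0.2259 0.2126] heading y 62.99 tilt [0.0042 0.0014] t 12.075 w 0.025539881565906166 F [0.6 0.9 0.2] [ 0.07  0.62 -0.87  1.6   0.5   1.16  0.19]
along -0.023123550574307362
```

View pics/m8.png

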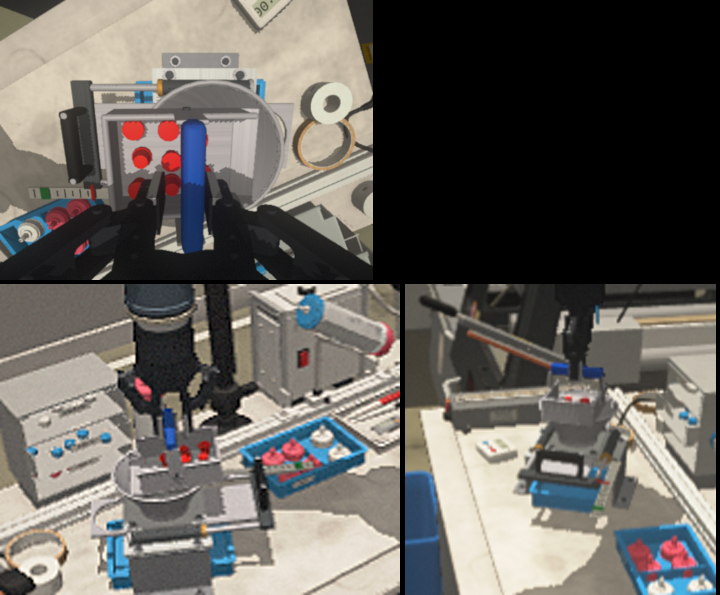

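drive_tool --moves '[{"tx":0,"ty":0.0,"tz":0.005,"twist":0,"claw":0.7},{"tx":0,"ty":0.01,"tz":0.007,"twist":0,"claw":0.7},{"tx":0,"ty":0.018,"tz":0.003,"twist":0,"claw":0.7},{"tx":0,"ty":0.026,"tz":-0.001,"twist":0,"claw":0.7},{"tx":0,"ty":0.034,"tz":-0.004,"twist":0,"claw":0.7}]'

```text
time_s: 12.85
eef_pos: [0.5921, 0.2557, 0.2171]
tool_rot: [-0.734, -3.051, -0.001]
contact_force: [-1.7, -3.7, 2.5]
gripper_width: 0.0258
```

```bash
python3 pic.py 9
```

```text
[0.5921 0.2557 0.2171] heading y 62.96 tilt [ 0.0037 -0.0003] t 12.85 w 0.0257868545654782 F [-1.7 -3.7  2.5] [ 0.01  0.65 -0.85  1.52  0.51  1.2   0.17]
along 0.010563976192446941
```

View pics/m9.png

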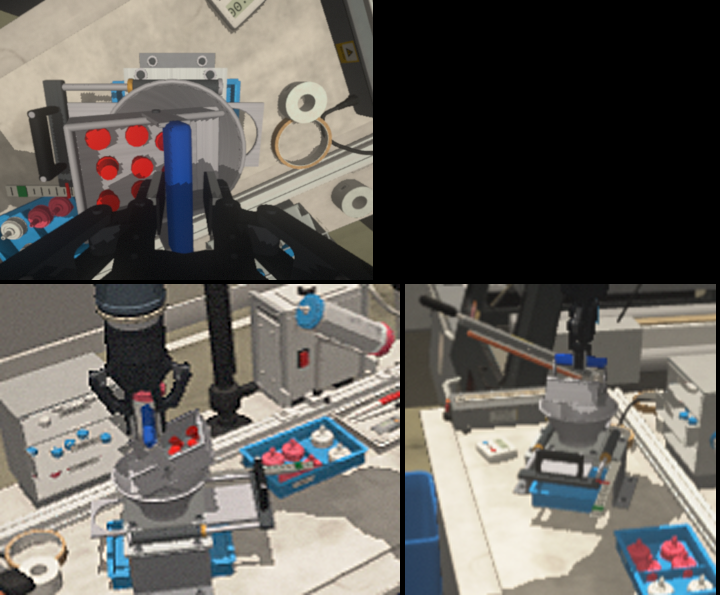

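drive_tool --moves '[{"tx":0,"ty":0.008,"tz":-0.003,"twist":0,"claw":0.7},{"tx":0,"ty":0.016,"tz":-0.005,"twist":0,"claw":0.7},{"tx":0,"ty":0.022,"tz":-0.006,"twist":0,"claw":0.7},{"tx":0,"ty":0.028,"tz":-0.006,"twist":0,"claw":0.7}]'

```text
time_s: 13.5
eef_pos: [0.6049, 0.2817, 0.2227]
tool_rot: [-0.732, -3.051, -0.004]
contact_force: [-0.2, -1.7, 0.5]
gripper_width: 0.0255
```

```bash
python3 pic.py 10
```

```text
[0.6049 0.2817 0.2227] heading y 63.0 tilt [0.0043 0.0018] t 13.5 w 0.02549309369549572 F [-0.2 -1.7  0.5] [-0.04  0.68 -0.85  1.45  0.51  1.24  0.16]
along 0.03946387795111622
```

View pics/m10.png

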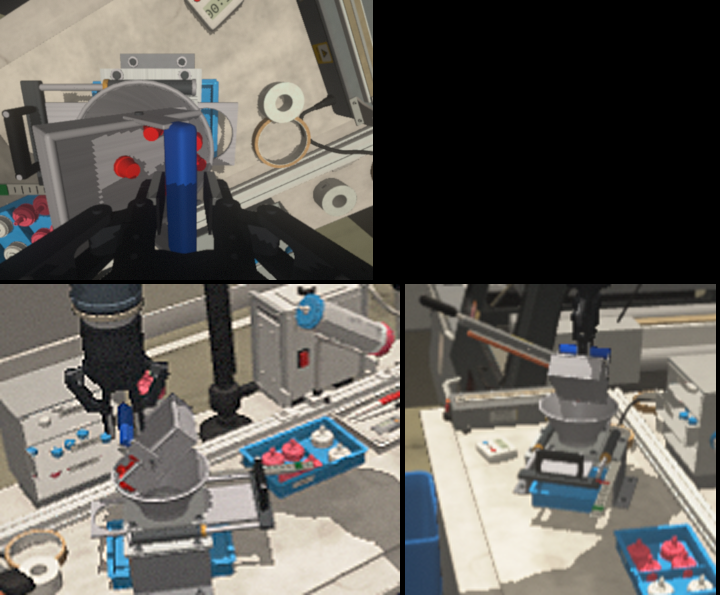

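```bash
python3 -c "
import cv2,numpy as np
a=cv2.imread('pics/w10.png')[100:310,40:380];b=cv2.imread('pics/sc10.png')[165:260,130:250]
cv2.imwrite('pics/z10.png',np.hstack([cv2.resize(a,(480,296)),cv2.resize(b,(300,296),interpolation=2)]))"
```

```text
(no output)
```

View pics/z10.png

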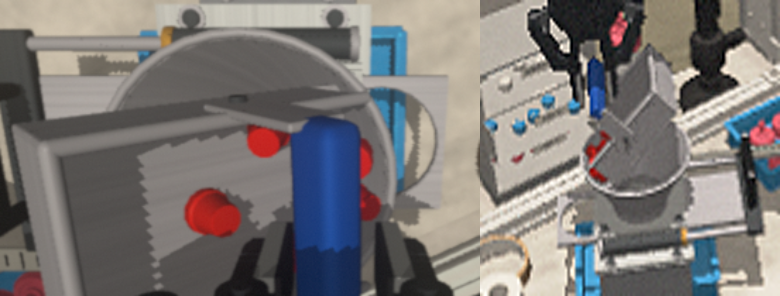

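drive_tool --moves '[{"tx":0,"ty":0.004,"tz":0.0,"twist":0,"claw":0.7},{"tx":0,"ty":0.008,"tz":0.002,"twist":0,"claw":0.7},{"tx":0,"ty":0.012,"tz":0.003,"twist":0,"claw":0.7}]'

```text
time_s: 14.02
eef_pos: [0.6102, 0.292, 0.2196]
tool_rot: [-0.733, -3.051, -0.004]
contact_force: [-0.3, -1.6, 0.7]
gripper_width: 0.0254
```

```bash
cat > pz.py <<'E'
from st import *
import sys
k=sys.argv[1]
c=np.array([.586,.247]);e=np.array([np.cos(np.radians(63)),np.sin(np.radians(63))])
print('along',(s['eef_pos'][:2]-c)@e)
snap('wrist','w'+k);snap('scene','sc'+k)
a=cv2.imread(f'pics/w{k}.png');b=cv2.imread(f'pics/sc{k}.png')[155:260,120:255]
cv2.imwrite(f'pics/z{k}.png',np.vstack([cv2.resize(a[60:330,20:460],(570,350)),np.hstack([cv2.resize(b,(321,250),interpolation=2),np.zeros((250,249,3),np.uint8)])]))
E
python3 pz.py 11
```

```text
[0.6102 0.292  0.2196] heading y 62.99 tilt [0.0043 0.0015] t 14.025 w 0.02537224064986462 F [-0.3 -1.6  0.7] [-0.06  0.69 -0.84  1.43  0.52  1.25  0.15]
along 0.0511034270798178
```

View pics/z11.png

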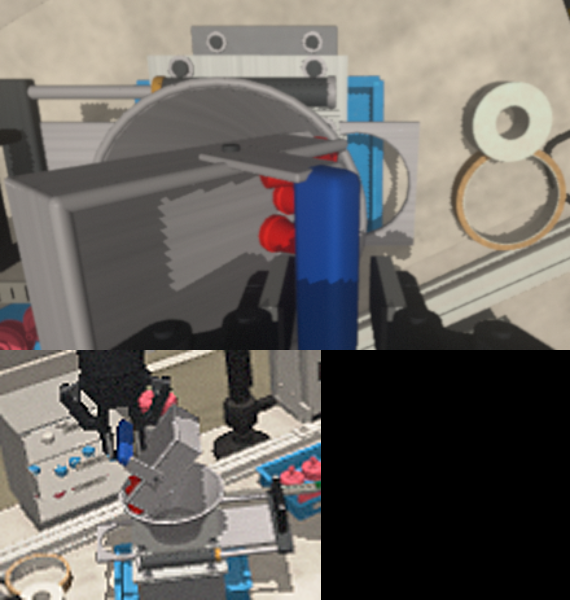

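Run:
```python
from h import *
P,im=cloud('w11')
# zoom map: z11 x=(u-20)*570/440, y=(v-60)*350/270
c=np.array([.586,.247]);e=np.array([np.cos(np.radians(63)),np.sin(np.radians(63))])
def reg(x0,x1,y0,y1):
    return P[int(60+y0*270/350):int(60+y1*270/350),int(20+x0*440/570):int(20+x1*440/570)].reshape(-1,3)
for R_ in((180,250,210,290),(90,150,220,300)):
    q=reg(*R_);q=q[np.isfinite(q).all(1)];cc=q.mean(0);_,_,vt=np.linalg.svd(q-cc,full_matrices=False);n=vt[2]*np.sign(vt[2][2])
    a=np.r_[(cc[:2]-c)@e,cc[2]];print(cc,a,'n',n,'n along',n[:2]@e,'ang from vertical',np.degrees(np.arccos(n[2])),'rms',np.std((q-cc)@vt[2]))
```

```text
[0.58944135 0.24829873 0.18738007] [0.00271951 0.18738007] n [0.37343647 0.70076621 0.60784202] n along 0.793923876349833 ang from vertical 52.56637013854007 rms 0.002728610096768673
[0.57052222 0.23002226 0.21720186] [-0.02215404  0.21720186] n [0.36034052 0.68074743 0.63775987] n along 0.7701415714309074 ang from vertical 50.3750193409564 rms 0.00059184670645965
```

drive_tool --moves '[{"tx":0,"ty":0.004,"tz":0.0,"twist":0,"claw":0.7},{"tx":0,"ty":0.009,"tz":0.0,"twist":0,"claw":0.7},{"tx":0,"ty":0.013,"tz":0.002,"twist":0,"claw":0.7},{"tx":0,"ty":0.017,"tz":0.004,"twist":0,"claw":0.7}]'

```text
time_s: 14.62
eef_pos: [0.6179, 0.3073, 0.2156]
tool_rot: [-0.733, -3.051, -0.004]
contact_force: [-0.2, -0.8, 0.5]
gripper_width: 0.0254
```

```bash
python3 pz.py 12
python3 - <<'E'
from h import *
P,im=cloud('w12')
c=np.array([.586,.247]);e=np.array([np.cos(np.radians(63)),np.sin(np.radians(63))])
def reg(x0,x1,y0,y1):
    return P[int(60+y0*270/350):int(60+y1*270/350),int(20+x0*440/570):int(20+x1*440/570)].reshape(-1,3)
for R_ in((180,250,210,290),(90,150,220,300)):
    q=reg(*R_);q=q[np.isfinite(q).all(1)];cc=q.mean(0);_,_,vt=np.linalg.svd(q-cc,full_matrices=False);n=vt[2]*np.sign(vt[2][2])
    a=np.r_[(cc[:2]-c)@e,cc[2]];print(a,'ang from vertical',np.degrees(np.arccos(n[2])),'rms',np.std((q-cc)@vt[2]))
E
```

```text
[0.6179 0.3073 0.2156] heading y 62.99 tilt [0.0042 0.0016] t 14.625 w 0.02544428995383385 F [-0.2 -0.8  0.5] [-0.09  0.72 -0.83  1.39  0.53  1.26  0.14]
along 0.0682218358521394
[0.01909625 0.18054801] ang from vertical 58.63552351944539 rms 0.003249824192429561
[-0.0019165   0.21923356] ang from vertical 81.50279458197234 rms 0.003556819427937753
```

View pics/z12.png

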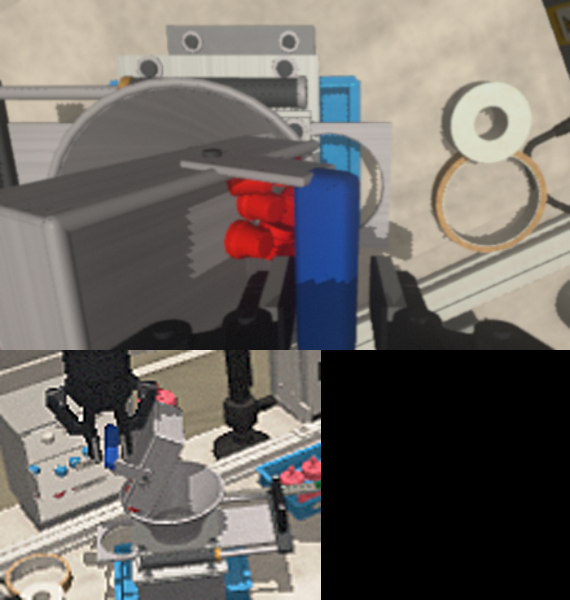

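drive_tool --moves '[{"tx":0,"ty":0.0,"tz":0.003,"twist":0,"claw":0.75},{"tx":0,"ty":-0.002,"tz":0.003,"twist":0,"claw":0.78},{"tx":0,"ty":-0.004,"tz":0.003,"twist":0,"claw":0.85},{"tx":0,"ty":-0.006,"tz":0.003,"twist":0,"claw":1},{"tx":0,"ty":-0.006,"tz":0.003,"twist":0,"claw":1}]' --grip_force 20

```text
time_s: 15.35
eef_pos: [0.615, 0.301, 0.2125]
tool_rot: [-0.733, -3.051, -0.003]
contact_force: [-0.7, 0.0, -3.0]
gripper_width: 0.0207
```

```bash
python3 pz.py 13
```

```text
[0.615  0.301  0.2125] heading y 62.97 tilt [0.0042 0.0007] t 15.35 w 0.02074634939734108 F [-0.7  0.  -3. ] [-0.08  0.71 -0.83  1.41  0.53  1.25  0.14]
along 0.06128001213188447
```

View pics/z13.png

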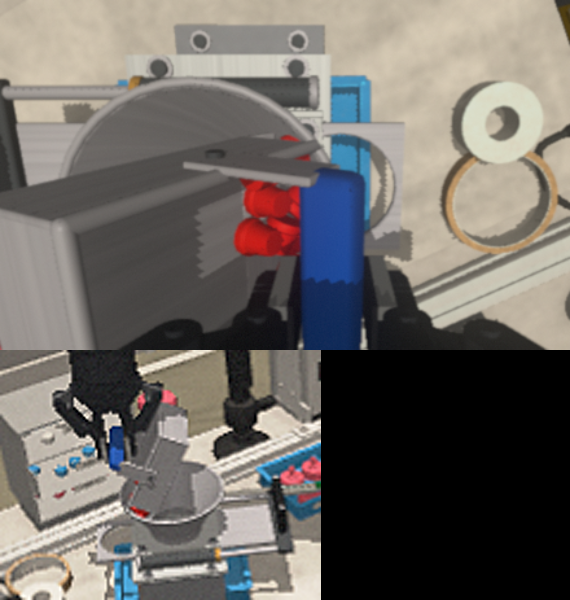

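drive_tool --moves '[{"tx":0,"ty":-0.003,"tz":-0.002,"twist":0,"claw":1},{"tx":0,"ty":-0.008,"tz":-0.004,"twist":0,"claw":1},{"tx":0,"ty":-0.014,"tz":-0.006,"twist":0,"claw":1},{"tx":0,"ty":-0.02,"tz":-0.008,"twist":0,"claw":1},{"tx":0,"ty":-0.024,"tz":-0.01,"twist":0,"claw":1}]' --grip_force 30

```text
time_s: 16.08
eef_pos: [0.6041, 0.2795, 0.2229]
tool_rot: [-0.733, -3.051, -0.003]
contact_force: [-0.1, 0.3, -3.6]
gripper_width: 0.0203
```

```bash
python3 pz.py 14
```

```text
[0.6041 0.2795 0.2229] heading y 62.96 tilt [0.0039 0.0013] t 16.075 w 0.020269958890794183 F [-0.1  0.3 -3.6] [-0.04  0.68 -0.85  1.45  0.51  1.24  0.16]
along 0.03720877342739848
```

View pics/z14.png

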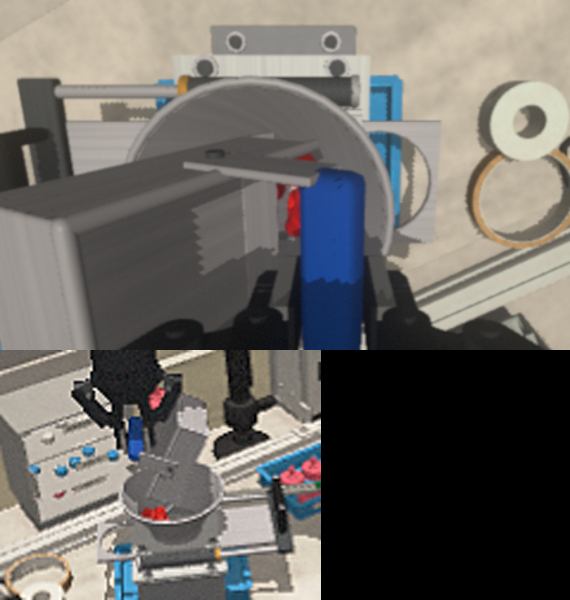

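drive_tool --moves '[{"tx":0,"ty":0,"tz":-0.01,"twist":0,"claw":1},{"tx":0,"ty":0,"tz":-0.03,"twist":0,"claw":1},{"tx":0,"ty":-0.01,"tz":-0.05,"twist":0,"claw":1},{"tx":0,"ty":-0.03,"tz":-0.065,"twist":0,"claw":1},{"tx":0,"ty":-0.06,"tz":-0.07,"twist":0,"claw":1},{"tx":0,"ty":-0.09,"tz":-0.07,"twist":0,"claw":1}]' --grip_force 30

```text
time_s: 16.92
eef_pos: [0.5628, 0.1978, 0.2935]
tool_rot: [-0.734, -3.052, -0.003]
contact_force: [0.4, -0.3, -2.6]
gripper_width: 0.0209
```

```bash
python3 pz.py 15
```

```text
[0.5628 0.1978 0.2935] heading y 62.95 tilt [0.003  0.0012] t 16.925 w 0.020883500311601848 F [ 0.4 -0.3 -2.6] [ 0.14  0.52 -0.91  1.54  0.42  1.29  0.28]
along -0.05436151207238359
```

View pics/z15.png

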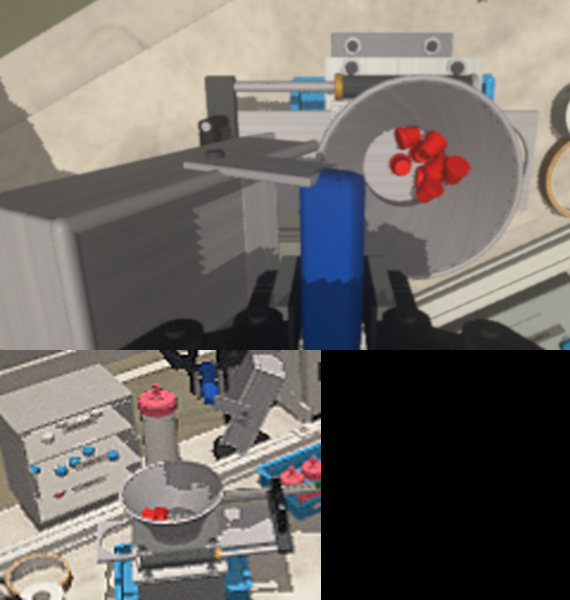

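```bash
python3 -c "
import cv2,numpy as np
a=cv2.imread('pics/w15.png')[140:230,290:400]
cv2.imwrite('pics/z15b.png',cv2.resize(a,None,fx=6,fy=6,interpolation=2))"
```

```text
(no output)
```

View pics/z15b.png

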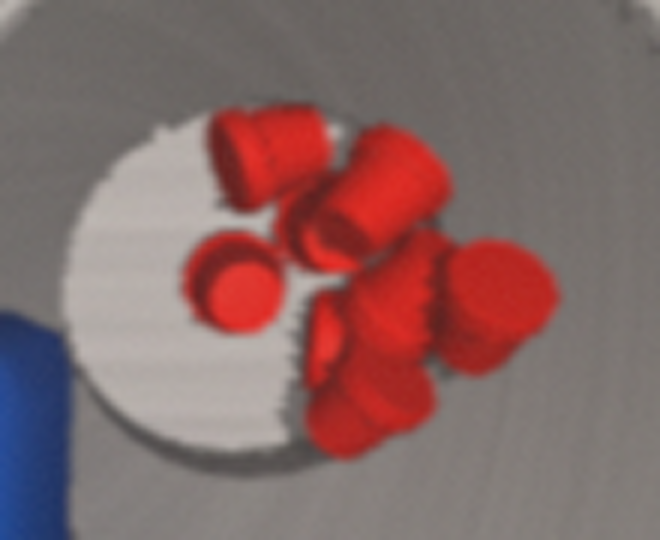

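Run:
```python
from st import *
go(.497,-.069,.15)
```

```text
[0.5626 0.1951 0.2932] heading y 62.76 tilt [ 0.0022 -0.0018] t 17.025 w 0.020328806464834613 F [-0.1  0.1 -2.9] [ 0.14  0.52 -0.91  1.54  0.42  1.29  0.28]
to 0.497 -0.069 0.15 : [-0.0628 -0.2646  0.1436]
```

drive_tool --moves '[{"tx":-0.006,"ty":-0.02,"tz":0.0,"twist":0,"claw":1},{"tx":-0.015,"ty":-0.06,"tz":0.0,"twist":0,"claw":1},{"tx":-0.025,"ty":-0.105,"tz":0.0,"twist":0,"claw":1},{"tx":-0.035,"ty":-0.15,"tz":0.01,"twist":0,"claw":1},{"tx":-0.045,"ty":-0.195,"tz":0.04,"twist":0,"claw":1},{"tx":-0.055,"ty":-0.235,"tz":0.08,"twist":0,"claw":1},{"tx":-0.063,"ty":-0.26,"tz":0.12,"twist":0,"claw":1},{"tx":-0.063,"ty":-0.264,"tz":0.145,"twist":0,"claw":1}]' --grip_force 30

```text
time_s: 18.02
eef_pos: [0.4977, -0.0668, 0.1455]
tool_rot: [-0.739, -3.048, -0.001]
contact_force: [0.2, 0.0, -2.1]
gripper_width: 0.0201
```

```bash
cat > ps.py <<'E'
from st import *
import sys
k=sys.argv[1]
snap('wrist','w'+k);snap('scene','sc'+k);snap('side','s'+k)
a=cv2.imread(f'pics/w{k}.png');b=cv2.imread(f'pics/sc{k}.png')[140:280,220:380];d=cv2.imread(f'pics/s{k}.png')[170:310,200:360]
cv2.imwrite(f'pics/z{k}.png',np.vstack([cv2.resize(a[60:330,20:460],(570,350)),np.hstack([cv2.resize(b,(285,249),interpolation=2),cv2.resize(d,(285,249),interpolation=2)])]))
E
python3 ps.py 16
```

```text
[ 0.4977 -0.0668  0.1455] heading y 62.75 tilt [ 0.0055 -0.0008] t 18.025 w 0.020093770980692757 F [ 0.2  0.  -2.1] [ 0.62  0.54 -0.85  1.97  0.52  0.87  0.58]
```

View pics/z16.png

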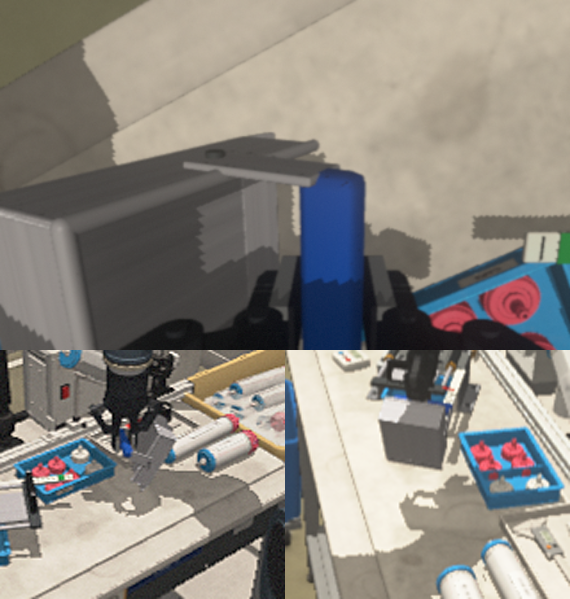

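drive_tool --moves '[{"tx":0,"ty":0,"tz":0.02,"twist":0,"claw":1},{"tx":0,"ty":0,"tz":0.045,"twist":0,"claw":1},{"tx":0,"ty":0,"tz":0.06,"twist":0,"claw":1},{"tx":0,"ty":0,"tz":0.066,"twist":0,"claw":1},{"tx":0,"ty":0,"tz":0.069,"twist":0,"claw":1}]' --grip_force 20

```text
time_s: 18.8
eef_pos: [0.4996, -0.0632, 0.0784]
tool_rot: [-0.733, -3.052, -0.004]
contact_force: [-0.6, -0.0, -3.8]
gripper_width: 0.0199
```

```bash
python3 ps.py 17
```

```text
[ 0.4996 -0.0632  0.0784] heading y 63.0 tilt [0.0034 0.0016] t 18.8 w 0.019907223338311592 F [-0.6 -0.  -3.8] [ 0.54  0.62 -0.77  2.04  0.65  0.73  0.47]
```

View pics/z17.png

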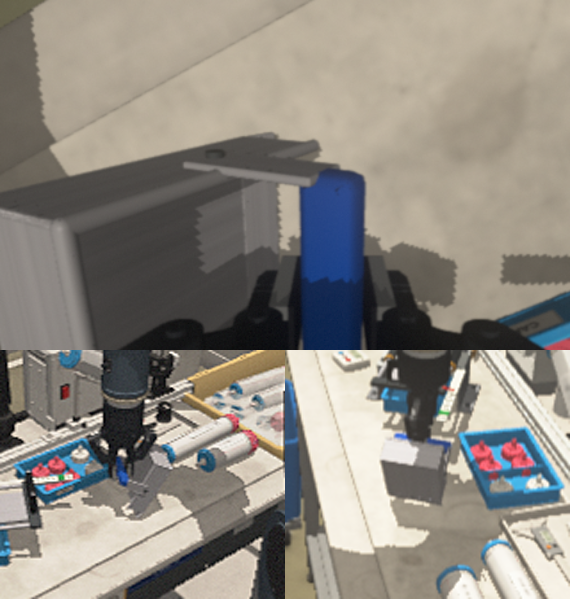

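drive_tool --moves '[{"tx":0,"ty":0,"tz":0.003,"twist":0,"claw":1},{"tx":0,"ty":0,"tz":0.006,"twist":0,"claw":1},{"tx":0,"ty":0,"tz":0.009,"twist":0,"claw":1}]'

```text
time_s: 19.32
eef_pos: [0.5006, -0.0608, 0.0703]
tool_rot: [-0.731, -3.054, -0.009]
contact_force: [-2.7, 10.9, 22.3]
gripper_width: 0.0202
```

Run:
```python
from st import *
P,im=cloud('w17')
e=np.array([np.cos(np.radians(63)),np.sin(np.radians(63))])
def reg(x0,x1,y0,y1):
    return P[int(60+y0*270/350):int(60+y1*270/350),int(20+x0*440/570):int(20+x1*440/570)].reshape(-1,3)
for R_ in((205,240,210,265),(100,180,230,300),(250,275,190,230)):
    q=reg(*R_);q=q[np.isfinite(q).all(1)];cc=q.mean(0);_,_,vt=np.linalg.svd(q-cc,full_matrices=False);n=vt[2]*np.sign(vt[2][2])
    print(cc,'ang',np.degrees(np.arccos(n[2])),'rms',np.std((q-cc)@vt[2]),q[:,2].min())
```

```text
[ 0.5006 -0.0608  0.0703] heading y 63.08 tilt [0.0022 0.0054] t 19.325 w 0.020156465507000045 F [-2.7 10.9 22.3] [ 0.53  0.64 -0.76  2.05  0.66  0.71  0.45]
[ 0.47730545 -0.10425536  0.03857116] ang 63.404552511866065 rms 0.0004153276025557999 0.02726713886192511
[ 0.46470147 -0.11943849  0.07664846] ang 63.27406311318288 rms 0.0004930377164081762 0.05964831518257305
[ 0.47857884 -0.08941536  0.01608896] ang 51.834109300871674 rms 0.0004720568879680025 0.008559232319109294
```

drive_tool --moves '[{"tx":0,"ty":0,"tz":-0.002,"twist":0,"claw":1},{"tx":0,"ty":0,"tz":-0.004,"twist":0,"claw":0.9},{"tx":0,"ty":0,"tz":-0.004,"twist":0,"claw":0.74},{"tx":0,"ty":0,"tz":-0.004,"twist":0,"claw":0.7},{"tx":0,"ty":-0.006,"tz":-0.004,"twist":0,"claw":0.7},{"tx":0,"ty":-0.014,"tz":-0.004,"twist":0,"claw":0.7}]'

```text
time_s: 20.08
eef_pos: [0.4924, -0.0765, 0.0729]
tool_rot: [-0.733, -3.051, -0.003]
contact_force: [-0.7, -0.8, 0.5]
gripper_width: 0.0259
```

```bash
python3 ps.py 18
```

```text
[ 0.4924 -0.0765  0.0729] heading y 62.99 tilt [0.0042 0.001 ] t 20.075 w 0.025935734161764305 F [-0.7 -0.8  0.5] [ 0.57  0.63 -0.76  2.06  0.66  0.72  0.48]
```

View pics/z18.png

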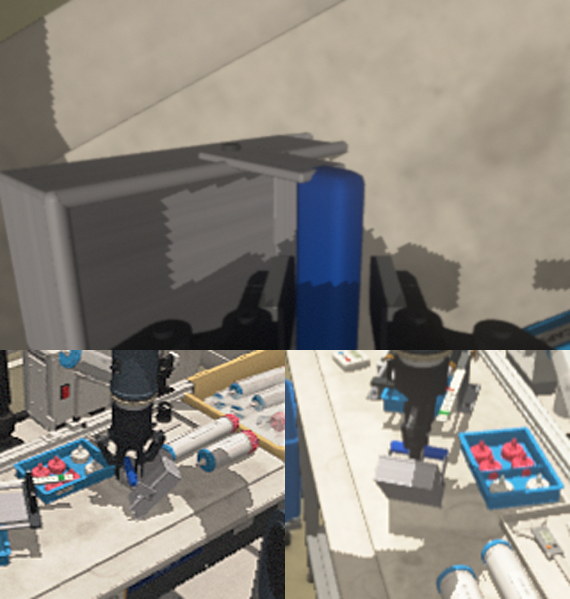

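Working as planned: the bar leans on the rear finger. I'll keep retreating along the arc.

drive_tool --moves '[{"tx":0,"ty":-0.008,"tz":0.0,"twist":0,"claw":0.7},{"tx":0,"ty":-0.016,"tz":0.0,"twist":0,"claw":0.7},{"tx":0,"ty":-0.024,"tz":0.003,"twist":0,"claw":0.7},{"tx":0,"ty":-0.032,"tz":0.006,"twist":0,"claw":0.7},{"tx":0,"ty":-0.04,"tz":0.01,"twist":0,"claw":0.7},{"tx":0,"ty":-0.048,"tz":0.014,"twist":0,"claw":0.7},{"tx":0,"ty":-0.056,"tz":0.018,"twist":0,"claw":0.7},{"tx":0,"ty":-0.064,"tz":0.021,"twist":0,"claw":0.7}]'

```text
time_s: 21.22
eef_pos: [0.4636, -0.1329, 0.0516]
tool_rot: [-0.732, -3.051, -0.005]
contact_force: [0.0, -0.5, 0.3]
gripper_width: 0.0258
```

```bash
python3 ps.py 19
```

```text
[ 0.4636 -0.1329  0.0516] heading y 63.01 tilt [0.0041 0.0021] t 21.225 w 0.025781162454713468 F [ 0.  -0.5  0.3] [ 0.67  0.64 -0.73  2.12  0.72  0.65  0.54]
```

View pics/z19.png

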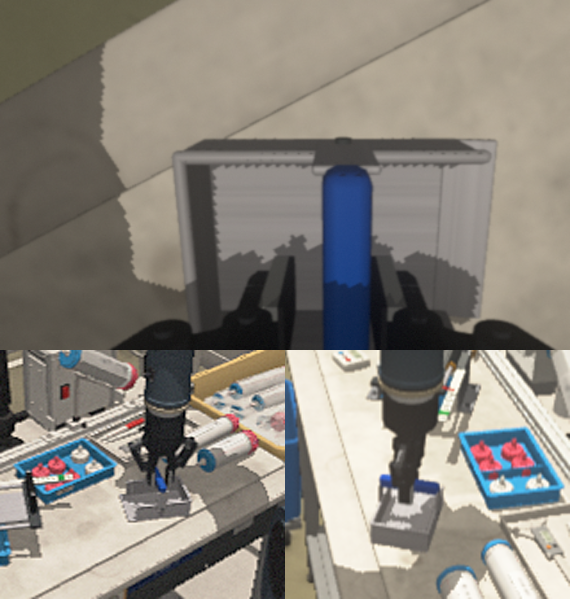

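drive_tool --moves '[{"tx":0,"ty":0.004,"tz":0.0,"twist":0,"claw":0.5},{"tx":0,"ty":0.004,"tz":0.0,"twist":0,"claw":0.4},{"tx":0,"ty":0.004,"tz":-0.02,"twist":0,"claw":0.4},{"tx":0,"ty":0.004,"tz":-0.06,"twist":0,"claw":0.4},{"tx":0,"ty":0.004,"tz":-0.12,"twist":0,"claw":0.4},{"tx":0,"ty":0.004,"tz":-0.16,"twist":0,"claw":0.4}]'

```text
time_s: 22.12
eef_pos: [0.4664, -0.1291, 0.2143]
tool_rot: [-0.732, -3.053, -0.004]
contact_force: [-0.1, -0.3, 0.0]
gripper_width: 0.0513
```

```bash
python3 ps.py 20
python3 - <<'E'
from st import *
c=np.array([.5867,.248]);e=np.array([np.cos(np.radians(63)),np.sin(np.radians(63))])
go(*(c-.138*e),.22)
E
```

```text
[ 0.4664 -0.1291  0.2143] heading y 63.04 tilt [0.0025 0.002 ] t 22.125 w 0.05134714159174945 F [-0.1 -0.3  0. ] [ 0.85  0.43 -0.95  1.93  0.41  0.99  0.81]
[ 0.467  -0.1297  0.2137] heading y 62.98 tilt [0.0001 0.0016] t 22.275 w 0.05139574840917715 F [-0.3 -0.1 -0.7] [ 0.85  0.43 -0.94  1.93  0.42  0.99  0.81]
to 0.5240493110359425 0.12504109966200522 0.22 : [ 0.0649  0.2528 -0.0059]
```

View pics/z20.png

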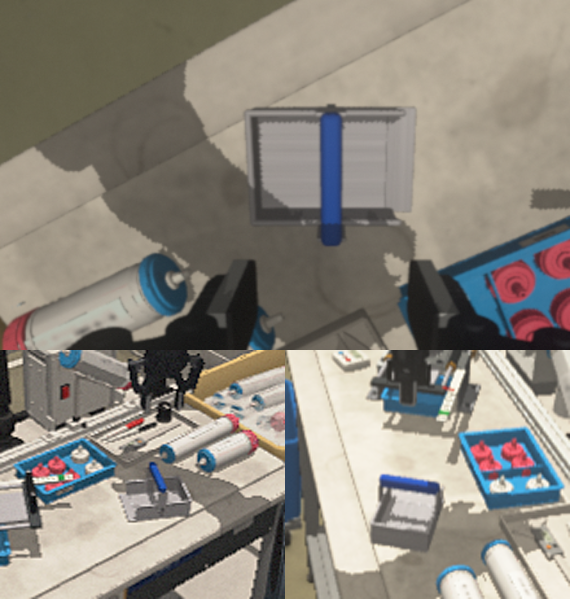

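drive_tool --moves '[{"tx":0.013,"ty":0.05,"tz":0.0,"twist":0,"claw":0.4},{"tx":0.028,"ty":0.105,"tz":0.0,"twist":0,"claw":0.45},{"tx":0.042,"ty":0.16,"tz":0.0,"twist":0,"claw":0.45},{"tx":0.055,"ty":0.21,"tz":0.0,"twist":0,"claw":0.45},{"tx":0.063,"ty":0.242,"tz":0.0,"twist":0,"claw":0.45},{"tx":0.065,"ty":0.252,"tz":0.0,"twist":0,"claw":0.45},{"tx":0.065,"ty":0.252,"tz":0.0,"twist":0,"claw":0.45}]'

```text
time_s: 23.15
eef_pos: [0.522, 0.1242, 0.2115]
tool_rot: [-0.731, -3.05, -0.002]
contact_force: [-0.2, -1.4, 0.5]
gripper_width: 0.0473
```

Run:
```python
from st import *
snap('wrist','w21')
P,im=cloud('w21')
c=np.array([.5867,.248]);rr=np.hypot(P[...,0]-c[0],P[...,1]-c[1])
m=(P[...,2]>.128)&(P[...,2]<.145)&(rr>.1)&(rr<.2)&(im.max(2)<90)&(P[...,1]<.2)&(abs(P[...,0]-.52)<.06)
q=P[m];cc=np.median(q,0);_,_,vt=np.linalg.svd(q-q.mean(0),full_matrices=False);t=(q-cc)@vt[0];print(len(q),cc,np.degrees(np.arctan2(vt[0][1],vt[0][0])),t.min(),t.max())
go(.5245,.1257,.11)
```

```text
[0.522  0.1242 0.2115] heading y 63.05 tilt [0.0052 0.0001] t 23.15 w 0.04733605288807379 F [-0.2 -1.4  0.5] [ 0.28  0.51 -0.91  1.81  0.45  1.05  0.31]
1982 [0.52271725 0.1254171  0.13475128] -26.679927368737317 -0.035954082230549654 0.039130601998624365
to 0.5245 0.1257 0.11 : [-0.002   0.0025  0.1015]
```

View pics/w21.png

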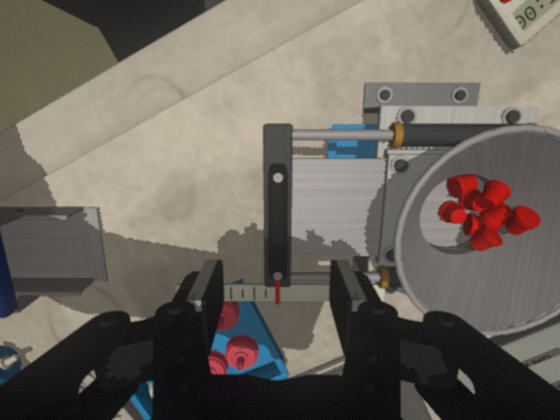

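drive_tool --moves '[{"tx":0,"ty":0.001,"tz":0.04,"twist":0,"claw":0.45},{"tx":0,"ty":0.001,"tz":0.075,"twist":0,"claw":0.45},{"tx":0,"ty":0.001,"tz":0.095,"twist":0,"claw":0.45},{"tx":0,"ty":0.001,"tz":0.1,"twist":0,"claw":0.45},{"tx":0,"ty":0.001,"tz":0.1,"twist":0,"claw":0.7},{"tx":0,"ty":0.001,"tz":0.1,"twist":0,"claw":0.8},{"tx":0,"ty":0.001,"tz":0.1,"twist":0,"claw":1},{"tx":0,"ty":0.001,"tz":0.1,"twist":0,"claw":1}]' --grip_force 60

```text
time_s: 24.2
eef_pos: [0.5228, 0.1248, 0.1135]
tool_rot: [-0.734, -3.052, -0.002]
contact_force: [-1.6, -2.3, 6.0]
gripper_width: 0.0117
```

```bash
python3 ps.py 22
python3 - <<'E'
from st import *
c=np.array([.5867,.248]);e=np.array([np.cos(np.radians(63)),np.sin(np.radians(63))]);print((s['eef_pos'][:2]-c)@e)
E
```

```text
[0.5228 0.1248 0.1135] heading y 62.95 tilt [0.0026 0.0007] t 24.2 w 0.011650367105953343 F [-1.6 -2.3  6. ] [ 0.21  0.62 -0.82  1.92  0.59  0.86  0.18]
[0.5228 0.1248 0.1135] heading y 62.95 tilt [0.0026 0.0007] t 24.35 w 0.012203201542297377 F [-1.6 -2.4  5.9] [ 0.21  0.62 -0.82  1.92  0.59  0.86  0.18]
-0.138772472940494
```

View pics/w22.png

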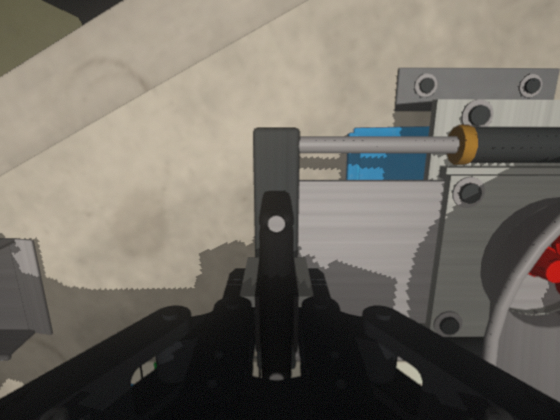

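drive_tool --moves '[{"tx":0,"ty":-0.006,"tz":0,"twist":0,"claw":1},{"tx":0,"ty":-0.018,"tz":0,"twist":0,"claw":1},{"tx":0,"ty":-0.032,"tz":0,"twist":0,"claw":1},{"tx":0,"ty":-0.046,"tz":0,"twist":0,"claw":1},{"tx":0,"ty":-0.058,"tz":0,"twist":0,"claw":1},{"tx":0,"ty":-0.065,"tz":0,"twist":0,"claw":1},{"tx":0,"ty":-0.066,"tz":0,"twist":0,"claw":1},{"tx":0,"ty":-0.066,"tz":0,"twist":0,"claw":1}]' --grip_force 60

```text
time_s: 25.35
eef_pos: [0.4941, 0.0685, 0.1135]
tool_rot: [-0.733, -3.054, -0.01]
contact_force: [3.1, 7.3, 2.2]
gripper_width: 0.0122
```

```bash
python3 ps.py 23
python3 - <<'E'
from st import *
p=s['eef_pos'][:2]-np.array([.5228,.1248]);e=np.array([np.cos(np.radians(63)),np.sin(np.radians(63))]);print('pulled',p@e, p@[-e[1],e[0]])
for n,(a,b,c,d) in {'sc23':(170,280,130,290),'s23':(140,240,220,340)}.items():
    q=cv2.imread(f'pics/{n}.png')[a:b,c:d];cv2.imwrite(f'pics/{n}c.png',cv2.resize(q,None,fx=4.5,fy=4.5,interpolation=2))
E
```

```text
[0.4941 0.0685 0.1135] heading y 63.03 tilt [0.0023 0.006 ] t 25.35 w 0.012190343071778652 F [3.1 7.3 2.2] [ 0.34  0.58 -0.84  2.02  0.59  0.8   0.25]
[0.4942 0.0686 0.1135] heading y 63.04 tilt [0.0022 0.0062] t 25.5 w 0.012164467851164158 F [3.5 7.1 1.9] [ 0.34  0.58 -0.84  2.02  0.59  0.8   0.25]
pulled -0.06305850850365025 -1.9363967708169627e-05
```

View pics/w23.png

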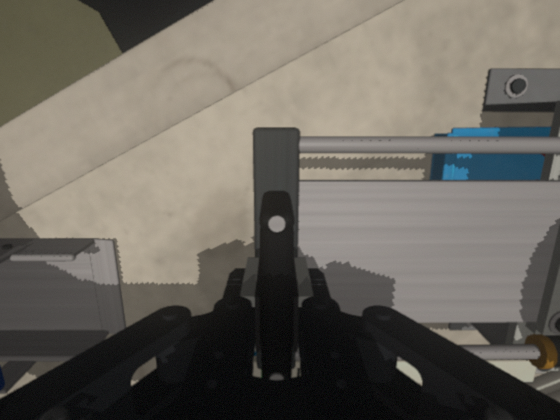

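View pics/sc23c.png

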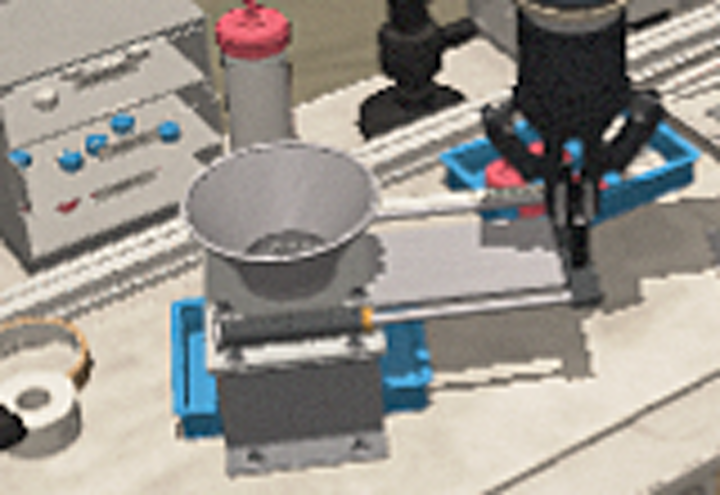

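View pics/s23c.png

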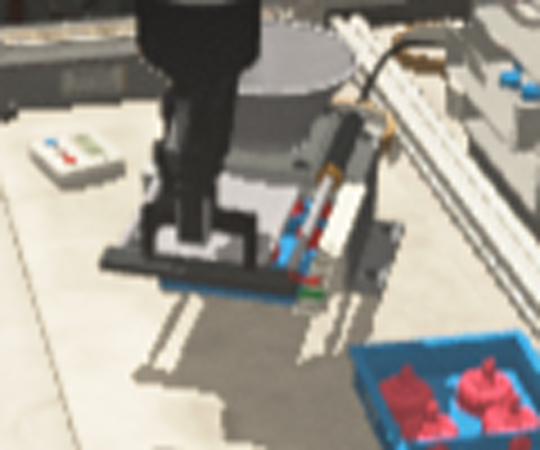

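drive_tool --moves '[{"tx":0,"ty":-0.002,"tz":0,"twist":0,"claw":1},{"tx":0,"ty":-0.003,"tz":0,"twist":0,"claw":1},{"tx":0,"ty":-0.003,"tz":0,"twist":0,"claw":1},{"tx":0,"ty":-0.003,"tz":0,"twist":0,"claw":1}]' --grip_force 60

```text
time_s: 26.0
eef_pos: [0.4929, 0.066, 0.1135]
tool_rot: [-0.732, -3.054, -0.01]
contact_force: [4.0, 7.9, 1.1]
gripper_width: 0.0116
```

```bash
python3 ps.py 24
python3 - <<'E'
from st import *
p=s['eef_pos'][:2]-np.array([.5228,.1248]);e=np.array([np.cos(np.radians(63)),np.sin(np.radians(63))]);print('pulled',p@e, p@[-e[1],e[0]])
A=[]
for n,(a,b,c,d) in {'sc24':(195,275,155,240),'s24':(155,225,250,325)}.items():
    q=cv2.imread(f'pics/{n}.png')[a:b,c:d];A.append(cv2.resize(q,(390,380),interpolation=2))
cv2.imwrite('pics/c24.png',np.hstack(A))
c=np.array([.5867,.248])
for n in('sc24','s24'):
    P,im=cloud(n);h=cv2.cvtColor(im,cv2.COLOR_RGB2HSV);m=((h[...,0]<8)|(h[...,0]>172))&(h[...,1]>150)&(np.hypot(P[...,0]-c[0],P[...,1]-c[1])<.13)
    k,l,st,ce=cv2.connectedComponentsWithStats(m.astype(np.uint8))
    for i in range(1,k): print(n,st[i],np.nanmedian(P[l==i],0).round(3),np.nanmin(P[l==i],0).round(3),np.nanmax(P[l==i],0).round(3))
E
```

```text
[0.4929 0.066  0.1135] heading y 63.04 tilt [0.0022 0.0063] t 26.0 w 0.01157517686837254 F [4.  7.9 1.1] [ 0.34  0.57 -0.84  2.03  0.59  0.8   0.25]
[0.4929 0.066  0.1135] heading y 63.04 tilt [0.0022 0.0062] t 26.15 w 0.011782183100934629 F [4.3 7.4 1.8] [ 0.34  0.57 -0.84  2.03  0.59  0.8   0.25]
pulled -0.06597921284718773 -2.6354202999392712e-05
s24 [285 185   2   2   3] [0.62  0.271 0.013] [0.616 0.27  0.01 ] [0.624 0.283 0.013]
s24 [292 186   1   2   2] [0.639 0.26  0.014] [0.639 0.26  0.012] [0.639 0.26  0.016]
s24 [289 191   2   4   4] [0.62  0.223 0.011] [0.617 0.221 0.008] [0.622 0.227 0.019]
```

View pics/c24.png

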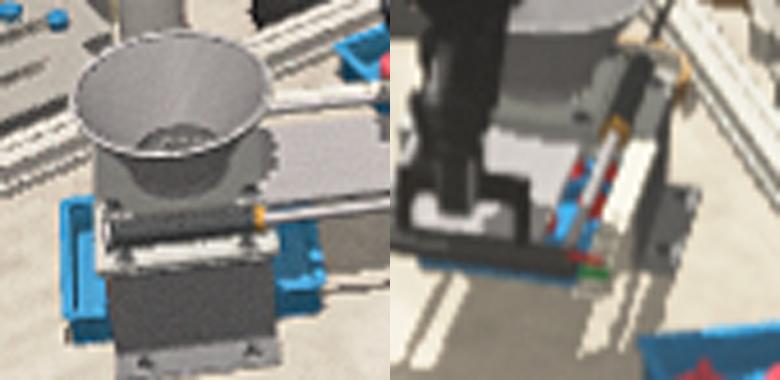

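View pics/z24.png

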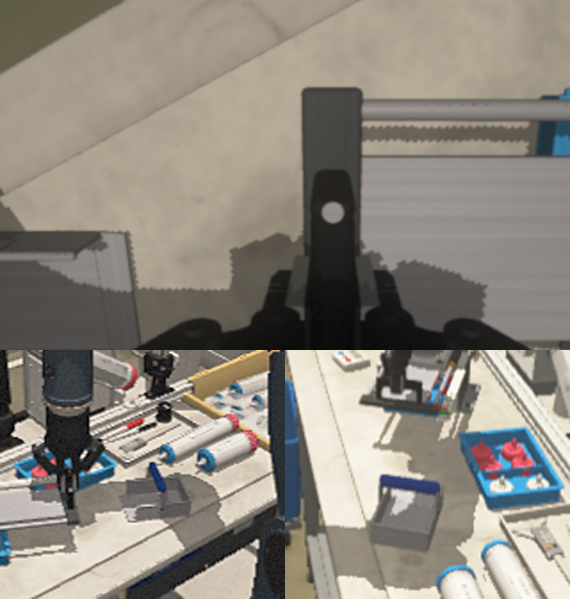

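drive_tool --moves '[{"tx":0,"ty":0.003,"tz":0,"twist":0,"claw":1},{"tx":0,"ty":-0.003,"tz":0,"twist":0,"claw":1},{"tx":0,"ty":0.003,"tz":0,"twist":0,"claw":1},{"tx":0,"ty":-0.003,"tz":0,"twist":0,"claw":1},{"tx":0,"ty":0,"tz":0,"twist":0,"claw":1},{"tx":0,"ty":0,"tz":0,"twist":0,"claw":1},{"tx":0,"ty":0,"tz":0,"twist":0,"claw":1},{"tx":0,"ty":0,"tz":0,"twist":0,"claw":1}]' --grip_force 60

```text
time_s: 27.15
eef_pos: [0.493, 0.0662, 0.1135]
tool_rot: [-0.732, -3.055, -0.011]
contact_force: [4.1, 6.5, 0.9]
gripper_width: 0.0115
```

```bash
python3 ps.py 25
python3 - <<'E'
from st import *
p=s['eef_pos'][:2]-np.array([.5228,.1248]);e=np.array([np.cos(np.radians(63)),np.sin(np.radians(63))]);print('pulled',p@e, p@[-e[1],e[0]])
A=[]
for n,(a,b,c,d) in {'sc25':(200,240,165,215),'s25':(165,215,265,315)}.items():
    q=cv2.imread(f'pics/{n}.png')[a:b,c:d];A.append(cv2.resize(q,(390,380),interpolation=2))
cv2.imwrite('pics/c25.png',np.hstack(A))
P,im=cloud('sc25');c=np.array([.5867,.248]);rr=np.hypot(P[...,0]-c[0],P[...,1]-c[1]);m=(rr<.03)&(P[...,2]<.15);print('inside z',np.percentile(P[m][:,2],[0,10,50,90,100]),m.sum())
P,im=cloud('w25')
E
```

```text
[0.493  0.0662 0.1135] heading y 63.05 tilt [0.0022 0.0066] t 27.15 w 0.011472023075353806 F [4.1 6.5 0.9] [ 0.34  0.57 -0.84  2.03  0.59  0.79  0.25]
[0.493  0.0663 0.1135] heading y 63.05 tilt [0.0022 0.0067] t 27.3 w 0.01167040044548006 F [4.3 7.  1.3] [ 0.34  0.57 -0.84  2.03  0.59  0.79  0.25]
pulled -0.06570889336476009 9.620423481046208e-06
inside z [-0.62156742 -0.61606842 -0.61047138  0.09784489  0.11215933] 169
```

View pics/c25.png

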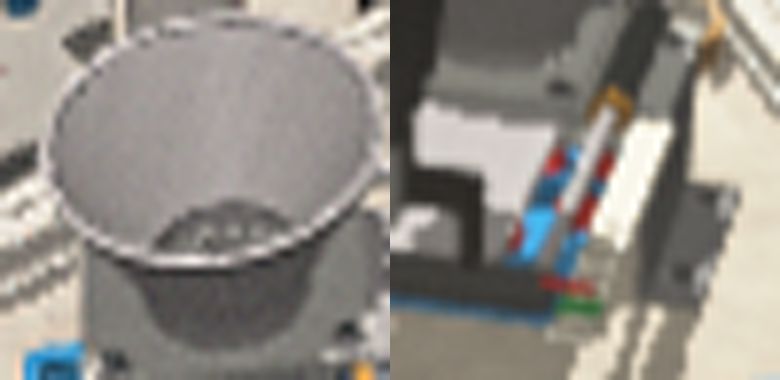

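```bash
python3 - <<'E'
from h import *
c=np.array([.5867,.248]);e=np.array([np.cos(np.radians(63)),np.sin(np.radians(63))]);f=np.array([-e[1],e[0]])
for n in('s0','side0','s25'):
    try:P,im=cloud(n)
    except Exception: continue
    h=cv2.cvtColor(im,cv2.COLOR_RGB2HSV);a=(P[...,:2]-c)@e;b=(P[...,:2]-c)@f
    ok=(a<-.11)&(a>-.24)&(abs(b+.076)<.04)&(P[...,2]>.06)&(P[...,2]<.14)
    for nm,m in(('red',((h[...,0]<8)|(h[...,0]>170))&(h[...,1]>110)),('green',(h[...,0]>40)&(h[...,0]<85)&(h[...,1]>80))):
        m=m&ok;v,u=np.nonzero(m);print(n,nm,m.sum(),[(x,y,round(float(a[y,x]),4),round(float(b[y,x]),3),round(float(P[y,x,2]),3)) for x,y in zip(u,v)])
E
python3 -c "
import cv2
q=cv2.imread('pics/s25.png')[190:212,270:302];cv2.imwrite('pics/p25.png',cv2.resize(q,None,fx=20,fy=20,interpolation=0))"
```

```text
side0 red 7 [(np.int64(289), np.int64(190), -0.1316, -0.06, 0.092), (np.int64(288), np.int64(191), -0.1383, -0.059, 0.092), (np.int64(289), np.int64(191), -0.1395, -0.062, 0.093), (np.int64(290), np.int64(191), -0.1353, -0.064, 0.091), (np.int64(290), np.int64(192), -0.139, -0.065, 0.089), (np.int64(293), np.int64(192), -0.1408, -0.074, 0.092), (np.int64(294), np.int64(192), -0.1416, -0.078, 0.093)]
side0 green 9 [(np.int64(287), np.int64(204), -0.2054, -0.069, 0.086), (np.int64(288), np.int64(204), -0.1983, -0.071, 0.082), (np.int64(286), np.int64(205), -0.2062, -0.067, 0.083), (np.int64(287), np.int64(205), -0.207, -0.07, 0.084), (np.int64(288), np.int64(205), -0.208, -0.073, 0.085), (np.int64(289), np.int64(205), -0.2044, -0.075, 0.083), (np.int64(290), np.int64(205), -0.2031, -0.078, 0.083), (np.int64(291), np.int64(205), -0.2024, -0.081, 0.083), (np.int64(291), np.int64(206), -0.2098, -0.082, 0.084)]
s25 red 8 [(np.int64(284), np.int64(201), -0.2001, -0.059, 0.091), (np.int64(285), np.int64(201), -0.2012, -0.062, 0.093), (np.int64(284), np.int64(202), -0.2083, -0.061, 0.093), (np.int64(285), np.int64(202), -0.2039, -0.063, 0.091), (np.int64(286), np.int64(202), -0.2055, -0.066, 0.092), (np.int64(287), np.int64(202), -0.2041, -0.069, 0.092), (np.int64(288), np.int64(202), -0.2016, -0.071, 0.091), (np.int64(289), np.int64(202), -0.187, -0.072, 0.083)]
s25 green 8 [(np.int64(287), np.int64(204), -0.1998, -0.068, 0.083), (np.int64(288), np.int64(204), -0.1988, -0.071, 0.082), (np.int64(286), np.int64(205), -0.2053, -0.066, 0.082), (np.int64(287), np.int64(205), -0.2063, -0.07, 0.083), (np.int64(288), np.int64(205), -0.2051, -0.072, 0.083), (np.int64(289), np.int64(205), -0.2071, -0.076, 0.085), (np.int64(290), np.int64(205), -0.2026, -0.078, 0.082), (np.int64(291), np.int64(205), -0.1984, -0.08, 0.08)]
```

View pics/p25.png

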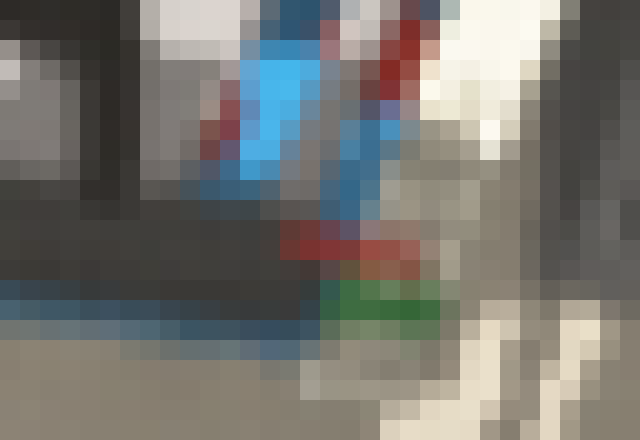

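```bash
python3 -c "
from plant import r
print(r.job_done())"
```

```text
the job is handed in; nothing more can be done
None
```

I finished the job and handed it in at about 27 s of the 72 s allowed. I could not see all eight stoppers in the tray at the end; the interface gives no verdict.

**What I did**
- **Pour:** The tool can only point straight down. So I set the scoop's nose in the funnel and tipped it about its lip with loosely open fingers, to about 60°. I then gripped it and drew it back so the stoppers dropped in. A wrist picture showed all eight in the funnel with the gate shut and the scoop empty.
- **Scoop:** I rocked it back level about its lip on the bench and let go. Later pictures show it upright.
- **Gate:** I gripped the black handle and pulled it onto the green band, gave a 3 mm jiggle either way, and held it there at 60 N grip.

**Last checks**
- **Gate position:** The gate was 65.7 mm out by arm travel. In the side camera the red pointer was at about -203 mm and the green band at about -204 mm. The force reading matched the spring, at about 8 N.
- **Tray, timer and bags:** In the last pictures the tray, timer and bags look undisturbed. I did not measure how far they had moved.
- **Stoppers:** Only a few red stoppers show in the tray, all inside its edges, because the stand hides the rest. No red is visible in the part of the funnel the scene camera sees, but that view does not reach the whole throat. That all eight are in the tray is my inference, not something I counted.

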